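Lay up a breakfast tray with boiled eggs and tea

TASK

Lay up the breakfast tray: first set the empty egg stand flat and square in the tray's long recess, then move every egg from the wooden rack to the stand, each standing upright in its own cup with the pointed end up. Also stand the jam pot in the tray's round recess and hang the tea infuser by its hook over the rim of the blue mug on the tray, basket inside the mug. Never tip or drop an egg, and leave the salt shaker and the lemon where they are.

Things in the scene. Friction and masses are not known exactly. Their poses are not given: they have to be found in the camera images.
- tray: fixed brown wooden tray, board 300 x 300 x 18 mm (x, y, z), raised rim round it (outer 318 x 318 mm, 26 mm high), a dark steel bar handle on each end of its y rising to 47 mm; origin at the centre of its underside, z up. Its top is at z = 18 mm; two recesses 8 mm deep are cut in it: a long one along its y for the egg stand, a round one for the jam pot
- tray_stand_recess (a point): centre of the floor of the tray's long recess, 10 mm above the worktop; the recess is 64.5 mm (tray x) by 260.5 mm (tray y), 8 mm deep
- tray_jar_recess (a point): centre of the floor of the tray's round recess, 10 mm above the worktop; the recess is 66 mm in diameter, 8 mm deep
- egg_stand: loose white stoneware egg stand, with a thin blue line round it, a straight bar 58 x 254 x 34 mm (x, y, z), about 0.4 kg, with a row of five round cups along its y, 50 mm apart (the third in the middle); origin at the centre of its underside, z up. It may be turned end for end. Lift it across its 58 mm width at the middle; seated in the recess it stands 26 mm proud of the tray top
- cup_0 (a point): centre of the mouth of cup 1 of the egg stand, at the level of its top (34 mm above its underside); a hole 36 mm in diameter, 18 mm deep, on whose edge an egg rests
- cup_1 (a point): centre of the mouth of cup 2 of the egg stand, at the level of its top (34 mm above its underside); a hole 36 mm in diameter, 18 mm deep, on whose edge an egg rests
- cup_2 (a point): centre of the mouth of cup 3 of the egg stand, at the level of its top (34 mm above its underside); a hole 36 mm in diameter, 18 mm deep, on whose edge an egg rests
- cup_3 (a point): centre of the mouth of cup 4 of the egg stand, at the level of its top (34 mm above its underside); a hole 36 mm in diameter, 18 mm deep, on whose edge an egg rests
- cup_4 (a point): centre of the mouth of cup 5 of the egg stand, at the level of its top (34 mm above its underside); a hole 36 mm in diameter, 18 mm deep, on whose edge an egg rests
- egg_rack: fixed pale wooden egg rack, 168 x 142 x 30 mm (x, y, z), with two rows of three holes 36 mm in diameter, at x = -54, 0, 54 and y = -36, 36 mm; origin at the centre of its underside. The eggs stand in it, blunt end down
- egg_0: loose brown boiled egg, 44 mm in diameter, 57 mm high, 60 g; origin at the middle of its blunt lower end, z towards the pointed end; it is widest 22 mm above the origin. Standing in a 36 mm hole its origin lies 9.4 mm below the hole's edge. May be absent (3 to 5 eggs are there)
- egg_1: loose brown boiled egg, 44 mm in diameter, 57 mm high, 60 g; origin at the middle of its blunt lower end, z towards the pointed end; it is widest 22 mm above the origin. Standing in a 36 mm hole its origin lies 9.4 mm below the hole's edge. May be absent (3 to 5 eggs are there)
- egg_2: loose brown boiled egg, 44 mm in diameter, 57 mm high, 60 g; origin at the middle of its blunt lower end, z towards the pointed end; it is widest 22 mm above the origin. Standing in a 36 mm hole its origin lies 9.4 mm below the hole's edge. May be absent (3 to 5 eggs are there)
- egg_3: loose brown boiled egg, 44 mm in diameter, 57 mm high, 60 g; origin at the middle of its blunt lower end, z towards the pointed end; it is widest 22 mm above the origin. Standing in a 36 mm hole its origin lies 9.4 mm below the hole's edge. May be absent (3 to 5 eggs are there)
- egg_4: loose brown boiled egg, 44 mm in diameter, 57 mm high, 60 g; origin at the middle of its blunt lower end, z towards the pointed end; it is widest 22 mm above the origin. Standing in a 36 mm hole its origin lies 9.4 mm below the hole's edge. May be absent (3 to 5 eggs are there)
- infuser: loose tea infuser, 70 g, upright on the worktop; origin under the centre of its wire basket (40 mm wide, 51 mm high). At the basket's side (+x) a 13 mm wide strap rises to a hook: a bridge (underside 66, top 68.5 mm up) over an 11 mm gap, then a lip down 18 mm (outer face at x = 35 mm). On top a black grip, 9 mm (x) by 12 mm (y), from 68.5 to 102.5 mm up
- infuser_hook (a point): middle of the infuser's hook gap, at the underside of the bridge: 27 mm from the origin along x, 66 mm up. Hung up, it lies over the mug's wall at the height of the rim
- infuser_grip (a point): top of the infuser's black grip, 23.5 mm from the origin along x, 102.5 mm up; pinch the 12 mm across (along the infuser's y) with the fingertips more than 2 mm above the bridge (bridge top 68.5 mm up), so that they clear the mug's rim
- mug: loose blue mug standing on the tray, 82 mm in diameter, 94 mm high, 0.28 kg; its handle points along its -y and reaches 76 mm from the mug's axis; z up. The origin is at the bottom, 17.5 mm from the axis towards the handle (use point mug_rim for the axis)
- mug_rim (a point): centre of the mug's mouth, on its axis at the height of the rim (94 mm above its bottom); the outer radius of the rim is 41 mm; the wall is 4 to 5 mm thick on the side away from the handle (mug +y), up to 9 mm elsewhere; the inside narrows to 30 mm radius at the bottom, 7 mm above the underside. Hang the infuser there
- jam_pot: loose lidded jam pot, blue stoneware 60 mm in diameter up to 36 mm, then a pale wooden lid 62 mm in diameter up to 46 mm (fixed to it) with a small knob up to 58 mm, 0.22 kg; origin at the centre of its underside, z up. Grip it across
- salt_shaker: loose glass salt shaker with a grey cap, 44 mm in diameter, 90 mm high; a bystander
- lemon: loose lemon, 71 mm long; a bystander

How it is judged:
On the way, in this order (a step that is already met when the one before it is completed fails the run):
1. the empty egg stand lies flat and square in the tray's long recess (z of egg_stand in the frame of tray_stand_recess below 0.002 m and horizontal distance between egg_stand and tray_stand_recess below 0.006 m and angle between the y axis of egg_stand and the y axis of tray, either way round below 0.04 rad and angle between egg_stand's own z axis and vertical below 0.04 rad and linear speed of egg_stand below 0.02 m/s), for 0.2 s.
2. every egg stands upright in a cup of the stand, the stand still seated (all of step 1 and (horizontal distance between egg_0 and cup_0 below 0.012 m or horizontal distance between egg_0 and cup_1 below 0.012 m or horizontal distance between egg_0 and cup_2 below 0.012 m or horizontal distance between egg_0 and cup_3 below 0.012 m or horizontal distance between egg_0 and cup_4 below 0.012 m) and z of each of egg_0, egg_1, egg_2, egg_3, egg_4 in the frame of egg_stand below 0.03 m and angle between each of egg_0, egg_1, egg_2, egg_3, egg_4's own z axis and vertical below 0.26 rad and linear speed of each of egg_0, egg_1, egg_2, egg_3, egg_4 below 0.02 m/s and angular speed of each of egg_0, egg_1, egg_2, egg_3, egg_4 below 0.3 rad/s and (horizontal distance between egg_1 and cup_0 below 0.012 m or horizontal distance between egg_1 and cup_1 below 0.012 m or horizontal distance between egg_1 and cup_2 below 0.012 m or horizontal distance between egg_1 and cup_3 below 0.012 m or horizontal distance between egg_1 and cup_4 below 0.012 m) and (horizontal distance between egg_2 and cup_0 below 0.012 m or horizontal distance between egg_2 and cup_1 below 0.012 m or horizontal distance between egg_2 and cup_2 below 0.012 m or horizontal distance between egg_2 and cup_3 below 0.012 m or horizontal distance between egg_2 and cup_4 below 0.012 m) and (horizontal distance between egg_3 and cup_0 below 0.012 m or horizontal distance between egg_3 and cup_1 below 0.012 m or horizontal distance between egg_3 and cup_2 below 0.012 m or horizontal distance between egg_3 and cup_3 below 0.012 m or horizontal distance between egg_3 and cup_4 below 0.012 m) and (horizontal distance between egg_4 and cup_0 below 0.012 m or horizontal distance between egg_4 and cup_1 below 0.012 m or horizontal distance between egg_4 and cup_2 below 0.012 m or horizontal distance between egg_4 and cup_3 below 0.012 m or horizontal distance between egg_4 and cup_4 below 0.012 m)), for 0.2 s.
At the end, for the whole second after the job is handed in: Stand seated (2 mm, 0.04 rad) in the long recess; every egg in a cup, pointed end up, within 0.26 rad; infuser hooked on the mug's rim (bridge within 6 mm), basket inside, mug upright on the tray; jam pot upright on the floor of its recess; all released and at rest (all of step 2 and z of infuser_hook in the frame of mug_rim between -0.004 and 0.006 m and horizontal distance between infuser_hook and mug_rim between 0.03 and 0.048 m and horizontal distance between infuser and mug_rim below 0.032 m and angle between infuser's own z axis and vertical below 0.4 rad and linear speed of each of infuser, jam_pot below 0.02 m/s and angle between mug's own z axis and vertical below 0.1 rad and z of mug in the frame of tray between 0.014 and 0.022 m and horizontal distance between jam_pot and tray_jar_recess below 0.007 m and z of jam_pot in the frame of tray_jar_recess below 0.003 m and angle between jam_pot's own z axis and vertical below 0.06 rad); the robot touches nothing.
It fails at once if an egg is tipped over or dropped (angle between any of egg_0, egg_1, egg_2, egg_3, egg_4's own z axis and vertical above 1.2 rad).
It fails at once if the salt shaker or the lemon is moved more than 4 cm (distance of any of salt_shaker, lemon from where it was at the start of the episode above 0.04 m).
Of egg_0, egg_1, egg_2, egg_3, egg_4 only 3 to 5 are there at a start; the rules pass over those that are not, and their reading is None.
At some moment in a run one of jam_pot, mug may be knocked a few centimetres aside while the robot is not near it.
It also fails if it takes over 210 s, if anything falls off the work surface, if the arm or the gripper's body presses on something with over 40 N, if the wrist force passes 120 N, or if a joint passes its speed limit or range.

ROBOT

A 6-joint arm with a two-finger parallel gripper is mounted at the origin on a cart in front of the work surface, level with it; the furniture and walls round the work are solid. World frame = base frame: x ahead of the robot, y to its left, z up, the work surface at z = 0. Lengths are in m, angles in rad, forces in N, time in s.
With the tool pointing down it reaches from about 0.425 to 0.95 m from the base axis. Payload 3.5 kg.
Tool frame: the origin (TCP) lies between the finger pads; the fingertips stand 19 mm ahead of it and the grasp point (between the pads) is the TCP; z points along the fingers, y is the line along which they close (so a half turn about z gives the same grasp; the last joint's range is limited). The gripper opens to 85 mm and grips with 20 to 120 N. Pads are 22 mm wide; open, the fingers measure 114 mm over their backs; the gripper's body (76 mm by 85 mm) begins 54 mm behind the grasp point. The pads swing forward as they close: fully open they stand 13 mm farther back than shut.
Start: joints at [-1.395, 0.286, 1.577, -0, 1.279, -0.15], TCP at [0.216, -0.639, 0.25] pointing down, gripper open.
Joint ranges: [-2.77, 2.77], [-0.9, 2.22], [0.21, 2.48], [-1.53, 4.67], [0.24, 2.81], [-2.84, 2.84]. Speed limits (rad/s): [2.79, 2.79, 3.14, 3.14, 3.14, 3.14].

INTERFACE

Orientations are given as a unit quaternion [x, y, z, w].
In Python, from plant import get_state, cams, ctrl gives the robot as it stands. The module is installed in compiled form; this text tells all that it offers.
- The arm moves only by the tool jog_arm, never from a script. Its argument "deltas" is text: rows parted by semicolons, each of 6 numbers parted by spaces: the shift along the world's x, y, z normalised to -1 to 1, where 1 is 0.02 m, then the turn, a rotation vector about the world's x, y, z normalised to -1 to 1, where 1 is 0.1 rad. In form: x y z ax ay az; .... A call has 1 to 20 rows; each row shifts and turns the commanded pose from where the row before left it; what a row does not reach is not made up. A row lasts 1/8 s, in which the tool goes at most 62.5 mm and 10.7 degrees, less where a joint would pass 70% of its speed; a pose out of reach is approached as far as the arm can. A call with a number of a shift or a turn outside -1 to 1 is refused whole. A call with a gripper value outside its range is refused whole. "gripper" is the opening, from 0 (shut) to 1 (fully open), set as the call begins (left out, the last holds). The fingers move at their own pace and stop on an object; "squeeze" is the grip in N (left out, the last holds). Time passes only in rows, so rows that do not move let the fingers close. It gives the time, the measured TCP pose, the force, the opening and the grip force at its end, in the units of the state.
- get_state(): the state, without advancing time (a new reading comes with each control period).
- cams.read_camera(name): name is "side" or "top" or "wrist"; returns a dict with "color" (400x640x3 uint8, blue, green, red), "vfov" (degrees; the focal length in pixels is half the picture's height over the tangent of half this angle, whatever the lens; pixels are square), "cx", "cy" (the principal point, pixels), "distortion" ([k1, k2, p1, p2, k3] as OpenCV has them; the pictures are not rectified), "rvec" (rotation vector, rad) and "tvec" (3), from world to camera coordinates, as OpenCV has them. Camera axes: x right, y down, z forward; pixel columns grow to the right and rows downward; lengths in m; the calibration is good to about 2 mm. A picture is of the moment at which its call begins. There is no depth.
- ctrl.sign_off(): hands the job in; it is judged then, once.
The state is a dict: "time": time; "qpos": joint angles; "dq": joint speeds; "joint_efforts": joint torques, N m; "eef_pos": TCP position; "tcp_rot": TCP orientation; "contact_force": force on the tool from outside, world axes, zero at the start; "wrist_torque": the same for the moment, N m; "opening": opening from 0.0 (shut) to 1.0 (fully open); "finger_force": force on a finger pad.
Only numpy, scipy, OpenCV 4.12 (cv2) and the standard library are available. Lean on these libraries where they do the work, as an engineer would, in place of code of your own. Each camera call takes 0.05 s, during which the arm holds its last target. There are 200 camera calls.

## Working session

There is one attempt and no reset: what is moved stays moved. The work goes in short steps, Python scripts to look and compute and a tool call to move; the robot and the scene stay as the last step left them, time stands still between calls to the robot, and variables do not carry over. Pictures are saved under pics/ and viewed, at most 14 in all, crops included, and the job is handed in when it is done.

Besides the shell and the picture viewer there is one more tool, called after ">>>" by a JSON object that holds its "fn" and its "kwargs". jog_arm: Moves the arm, as the interface text tells. Its arguments: {"type":"object","properties":{"deltas":{"type":"string"},"gripper":{"type":"number"},"squeeze":{"type":"number"}},"required":["deltas"]}

```bash
mkdir -p pics
cat > h.py <<'E'
import numpy as np, cv2
from plant import get_state, cams, ctrl
def snap(name, fn=None):
    c=cams.read_camera(name)
    if fn: cv2.imwrite('pics/'+fn,c['color'])
    np.save('/tmp/'+name+'.npy',c,allow_pickle=True)
    return c
def last(name): return np.load('/tmp/'+name+'.npy',allow_pickle=True).item()
def KD(c):
    f=200/np.tan(np.radians(c['vfov'])/2)
    return np.array([[f,0,c['cx']],[0,f,c['cy']],[0,0,1.]]),np.array(c['distortion'],float)
def pix2w(c,uv,z):
    K,D=KD(c);R=cv2.Rodrigues(np.array(c['rvec'],float))[0];t=np.array(c['tvec'],float).ravel()
    p=cv2.undistortPoints(np.array(uv,float).reshape(-1,1,2),K,D).reshape(-1,2)
    d=np.c_[p,np.ones(len(p))]@R; o=-R.T@t
    return o+d*((z-o[2])/d[:,2])[:,None]
def w2pix(c,P):
    K,D=KD(c)
    return cv2.projectPoints(np.array(P,float).reshape(-1,1,3),np.array(c['rvec'],float),np.array(c['tvec'],float),K,D)[0].reshape(-1,2)
E
python3 - <<'E'
from h import *
for n in ('top','side'):
    c=snap(n,n+'0.png');R=cv2.Rodrigues(np.array(c['rvec'],float))[0];print(n,-R.T@np.array(c['tvec']).ravel(),c['vfov'],c['distortion'])
print(get_state())
E
```

```text
top [ 0.39941315 -0.00138587  1.25599278] 53.6451762237498 [-0.08118151  0.          0.          0.          0.        ]
side [-0.44691721  0.03870089  0.62928389] 57.2288892247601 [-0.03006073  0.          0.          0.          0.        ]
{'time': 0.1, 'qpos': array([-1.39502460e+00,  2.87131346e-01,  1.57803751e+00,  8.14908473e-07,
        1.27859215e+00, -1.50019427e-01]), 'dq': array([ 0.00016661, -0.00273532, -0.00276909, -0.00329998,  0.00065733,
       -0.00096369]), 'joint_efforts': array([ 4.26006218e-04, -4.07297623e+01, -2.93699491e+01, -1.43766474e-04,
        3.40375336e-03, -1.25606294e-05]), 'eef_pos': array([ 0.21595727, -0.63893667,  0.24904552]), 'tcp_rot': array([ 9.86761267e-01,  1.62175915e-01, -1.35695900e-05, -1.08409014e-03]), 'contact_force': array([ 1.01588154,  0.17347995, -0.42657597]), 'wrist_torque': array([ 0.00263553, -0.05665304, -0.00525724]), 'finger_force': 0.0, 'opening': 1.0018823316134464}
```

View pics/top0.png

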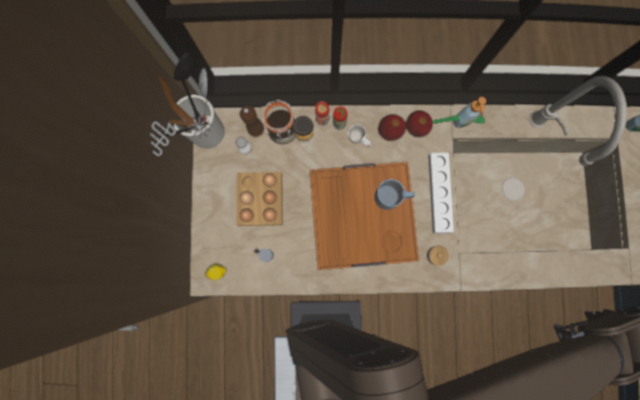

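View pics/side0.png

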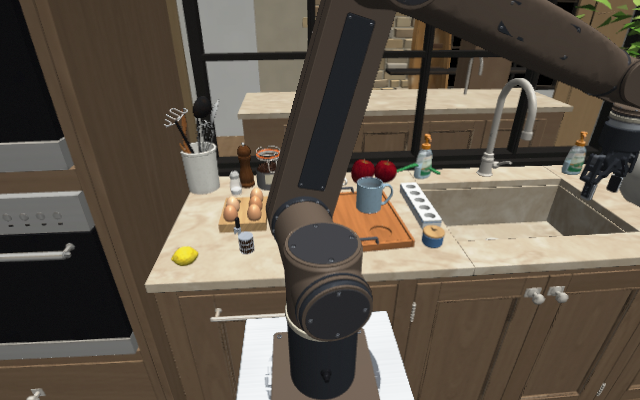

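Run:
```python
from h import *
c=last('top');im=c['color']
a=im[160:275,225:315];b=im[145:275,300:460]
cv2.imwrite('pics/a.png',cv2.resize(im[145:275,305:460],None,fx=5,fy=4.6,interpolation=cv2.INTER_CUBIC) if 0 else cv2.resize(im[145:275,300:460],None,fx=4.6,fy=4.6,interpolation=cv2.INTER_CUBIC))
cv2.imwrite('pics/b.png',cv2.resize(im[165:290,195:295],None,fx=4.6,fy=4.6,interpolation=cv2.INTER_CUBIC))
print(pix2w(c,[(320,200),(420,200),(320,100)],0))
```

```text
[[ 0.57789156  0.01004585  0.        ]
 [ 0.57260357 -0.31218857  0.        ]
 [ 0.91410161  0.00494289  0.        ]]
```

View pics/a.png

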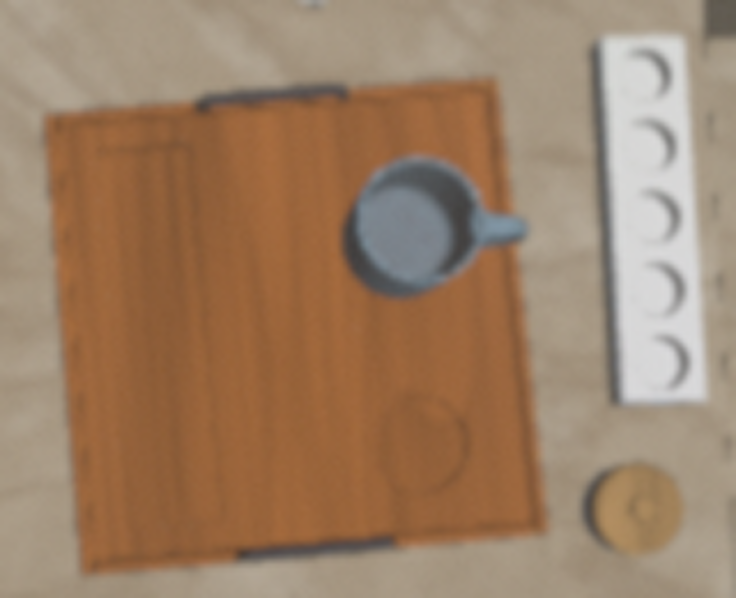

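View pics/b.png

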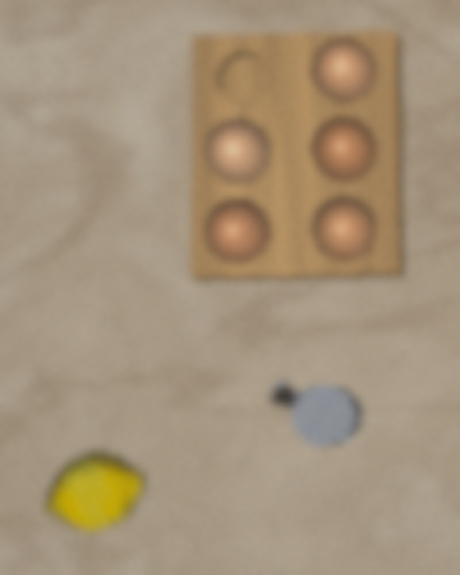

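Run:
```python
from h import *
c=last('top')
def A(uv,z,x0=300,y0=145): 
    uv=(np.array(uv)+.5)/4.6-.5+[x0,y0]; return pix2w(c,uv,z)
np.set_printoptions(precision=4,suppress=True)
t=A([(46,115),(495,80),(546,530),(83,570)],.026);print('tray',t,t.mean(0),np.linalg.norm(t-np.roll(t,1,0),axis=1))
e=t[1]-t[2]+t[0]-t[3];print('ang',np.arctan2(e[1],e[0]))
s=A([(602,35),(683,35),(707,400),(620,403)],.034);print('stand',s,s.mean(0),np.linalg.norm(s-np.roll(s,1,0),axis=1))
e=s[0]-s[3]+s[1]-s[2];print('ang',np.arctan2(e[1],e[0]))
print('recess', A([(97,148),(190,148)],.018),'jar',A([(427,444)],.018),'mug',A([(420,227)],.112),'hand',A([(523,229)],.07),'jam',A([(638,508)],.046))
print('cups',A([(648,78),(650,148),(655,219),(659,291),(663,362)],.034))
B=lambda uv,z:A(uv,z,195,165)
r=B([(194,35),(400,35),(402,277),(194,277)],.03);print('rack',r,r.mean(0),np.linalg.norm(r-np.roll(r,1,0),axis=1))
print('eggs',B([(238,151),(236,230),(344,70),(344,148),(344,228)],.06),'hole',B([(240,77)],.03))
print('inf',B([(330,415)],.051),'grip',B([(282,395)],.1025),'lemon',B([(95,492)],.025))
s=get_state();w=cams.read_camera('wrist');np.save('/tmp/wrist.npy',w,allow_pickle=True)
R=cv2.Rodrigues(np.array(w['rvec'],float))[0];print('wristcam',-R.T@np.array(w['tvec']).ravel(),R,w['vfov'],s['eef_pos'])
```

```text
tray [[ 0.6721  0.0413  0.026 ]
 [ 0.6922 -0.2705  0.026 ]
 [ 0.3817 -0.2923  0.026 ]
 [ 0.3612  0.0204  0.026 ]] [ 0.5268 -0.1253  0.026 ] [0.3116 0.3124 0.3112 0.3133]
ang 0.06853406107783051
stand [[ 0.7213 -0.3451  0.034 ]
 [ 0.7208 -0.4023  0.034 ]
 [ 0.4669 -0.4044  0.034 ]
 [ 0.466  -0.3445  0.034 ]] [ 0.5938 -0.3741  0.034 ] [0.2553 0.0571 0.2539 0.06  ]
ang 0.0030419720371985225
recess [[ 0.65    0.0065  0.018 ]
 [ 0.6489 -0.0579  0.018 ]] jar [[ 0.4415 -0.2149  0.018 ]] mug [[ 0.5764 -0.1992  0.112 ]] hand [[ 0.5805 -0.2751  0.07  ]] jam [[ 0.3952 -0.35    0.046 ]]
cups [[ 0.6904 -0.3757  0.034 ]
 [ 0.6411 -0.3743  0.034 ]
 [ 0.5916 -0.3751  0.034 ]
 [ 0.5418 -0.3752  0.034 ]
 [ 0.4933 -0.3754  0.034 ]]
rack [[0.6671 0.2722 0.03  ]
 [0.6644 0.1299 0.03  ]
 [0.4977 0.1291 0.03  ]
 [0.5    0.2705 0.03  ]] [0.5823 0.2004 0.03  ] [0.1672 0.1424 0.1667 0.1414]
eggs [[0.5812 0.2351 0.06  ]
 [0.5283 0.236  0.06  ]
 [0.6347 0.1643 0.06  ]
 [0.582  0.1642 0.06  ]
 [0.5284 0.1642 0.06  ]] hole [[0.6371 0.2401 0.03  ]]
inf [[0.4055 0.175  0.051 ]] grip [[0.4183 0.1979 0.1025]] lemon [[0.3561 0.338  0.025 ]]
wristcam [ 0.2803 -0.6171  0.373 ] [[ 0.3199 -0.9475 -0.0019]
 [-0.9133 -0.3089  0.2655]
 [-0.2522 -0.0832 -0.9641]] 68.86376037481219 [ 0.216  -0.6389  0.249 ]
```

>>> {"fn": "jog_arm", "kwargs": {"deltas": "0.78 1 0.2 0 0 -0.16;0.78 1 0.2 0 0 -0.16;0.78 1 0.2 0 0 -0.16;0.78 1 0.2 0 0 -0.16;0.78 1 0.2 0 0 -0.16;0.78 1 0.2 0 0 -0.16;0.78 1 0.2 0 0 -0.16;0.78 1 0.2 0 0 -0.16;0.78 1 0.2 0 0 -0.16;0.78 1 0.2 0 0 -0.16;0.78 1 0.2 0 0 -0.16;0.78 1 0.2 0 0 -0.16;0.78 1 0.2 0 0 -0.16;0.78 1 0.2 0 0 -0.16;0.78 1 0.2 0 0 -0.16;0.78 1 0.2 0 0 -0.16;0.78 1 0.2 0 0 -0.16;0.78 1 0.2 0 0 -0.16;0.78 1 0.2 0 0 -0.16;0.78 1 0.2 0 0 -0.16"}}

```text
time: 2.65
eef_pos: [0.5284, -0.2386, 0.33]
tcp_rot: [1.0, 0.003, -0.0, -0.0]
contact_force: [0.5, -0.2, 0.3]
opening: 1.0
finger_force: 0.0
```

Run:
```python
from h import *
c=snap('wrist','w1.png');s=get_state();print(s['time'],s['eef_pos'],s['tcp_rot'],s['contact_force'])
```

```text
2.7 [ 0.52987639 -0.23655566  0.33072299] [ 9.99993076e-01  3.50883498e-03  8.52120713e-04 -9.00025901e-04] [-0.87678804  2.13133604 -0.12639571]
```

View pics/w1.png

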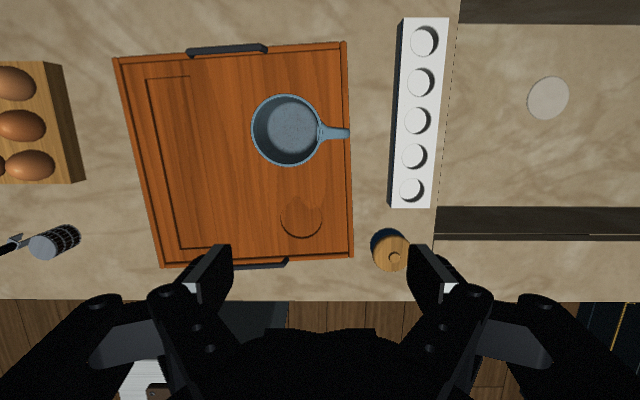

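Run:
```python
from h import *
im=last('wrist')['color']
cv2.imwrite('pics/w1a.png',np.hstack([cv2.resize(im[30:280,105:205],None,fx=2.4,fy=2.4,interpolation=cv2.INTER_CUBIC),cv2.resize(im[30:280,250:460],None,fx=2.4,fy=2.4,interpolation=cv2.INTER_CUBIC)]))
```

```text
(no output)
```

View pics/w1a.png

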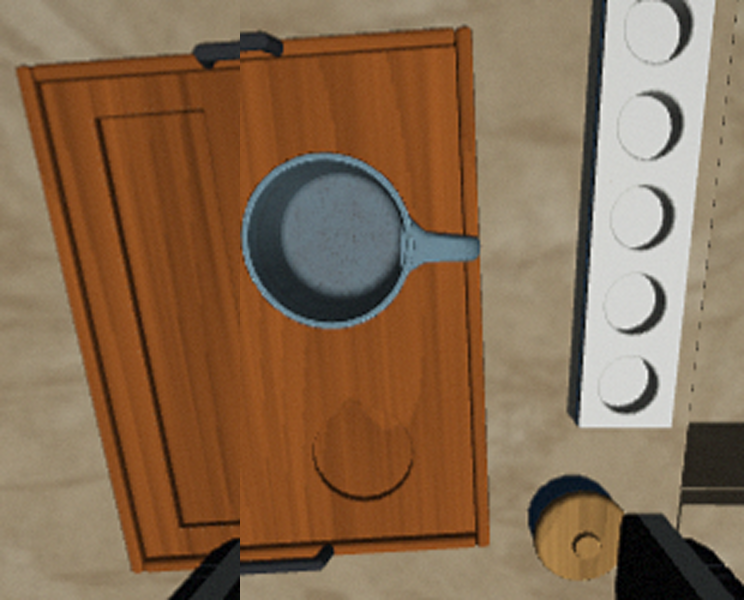

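Run:
```python
from h import *
np.set_printoptions(precision=4,suppress=True)
c=last('wrist')
L=lambda uv,z:pix2w(c,(np.array(uv)+.5)/2.4-.5+[105,30],z)
Rr=lambda uv,z:pix2w(c,(np.array(uv)+.5)/2.4-.5+[150,30],z)
t=np.r_[L([(20,67)],.026),Rr([(470,27),(488,545)],.026),L([(136,572)],.026)]
print('tray',t,t.mean(0),np.linalg.norm(t-np.roll(t,1,0),axis=1));e=t[1]-t[2]+t[0]-t[3];print(np.arctan2(e[1],e[0]))
r=L([(97,118),(204,109),(178,527)],.018);print('rec',r);e=r[0]-r[2];print(np.arctan2(e[1],e[0]),np.linalg.norm(e))
print('jar',Rr([(363,449)],.018))
s=Rr([(579,426),(672,427),(715,0)],.034);print('stand',s,np.linalg.norm(s[0]-s[1]))
cu=Rr([(657,30),(650,125),(642,217),(634,302),(627,383)],.034);print('cups',cu,cu.mean(0))
e=np.polyfit(cu[:,0],cu[:,1],1);print(e)
print('mug',Rr([(327,240)],.112),'jam',Rr([(576,533)],.046))
```

```text
tray [[ 0.6734  0.0405  0.026 ]
 [ 0.695  -0.2715  0.026 ]
 [ 0.3812 -0.2925  0.026 ]
 [ 0.3594  0.0191  0.026 ]] [ 0.5273 -0.1261  0.026 ] [0.3147 0.3127 0.3144 0.3124]
0.06749553166893878
rec [[ 0.6478  0.0058  0.018 ]
 [ 0.6529 -0.0569  0.018 ]
 [ 0.3891 -0.0094  0.018 ]]
0.058667943961956154 0.25914410802380067
jar [[ 0.4461 -0.209   0.018 ]]
stand [[ 0.4675 -0.3457  0.034 ]
 [ 0.4671 -0.4041  0.034 ]
 [ 0.707  -0.402   0.034 ]] 0.0584370345098358
cups [[ 0.6922 -0.3723  0.034 ]
 [ 0.6441 -0.3731  0.034 ]
 [ 0.5943 -0.3733  0.034 ]
 [ 0.5452 -0.3731  0.034 ]
 [ 0.4954 -0.3734  0.034 ]] [ 0.5942 -0.373   0.034 ]
[ 0.0043 -0.3756]
mug [[ 0.5833 -0.1993  0.112 ]] jam [[ 0.4    -0.3457  0.046 ]]
```

>>> {"fn": "jog_arm", "kwargs": {"deltas": "0.47 -0.97 -0.6 0 0 0;0.47 -0.97 -0.6 0 0 0;0.47 -0.97 -0.6 0 0 0;0.47 -0.97 -0.6 0 0 0;0.47 -0.97 -0.6 0 0 0;0.47 -0.97 -0.6 0 0 0;0.47 -0.97 -0.6 0 0 0;0 0 -1 0 0 0;0 0 -1 0 0 0;0 0 -1 0 0 0;0 0 -1 0 0 0;0 0 -1 0 0 0;0 0 -1 0 0 0;0 0 -1 0 0 0;0 0 0 0 0 0;0 0 0 0 0 0"}}

```text
time: 4.7
eef_pos: [0.5942, -0.3756, 0.1068]
tcp_rot: [1.0, 0.003, 0.0, 0.0]
contact_force: [0.1, -0.3, 0.2]
opening: 0.998
finger_force: 0.0
```

Run:
```python
from h import *
s=get_state();print(s['time'],s['eef_pos'],s['tcp_rot'],s['contact_force'])
```

```text
4.7 [ 0.5942358  -0.37558352  0.1068227 ] [9.99995665e-01 2.90137989e-03 3.84462542e-04 3.22341437e-04] [ 0.14654432 -0.27715601  0.23749952]
```

>>> {"fn": "jog_arm", "kwargs": {"deltas": "0 0.05 -0.8 0 0 0;0 0 -0.8 0 0 0;0 0 -0.8 0 0 0;0 0 -0.8 0 0 0;0 0 -0.64 0 0 0;0 0 0 0 0 0"}}

```text
time: 5.45
eef_pos: [0.593, -0.3736, 0.0275]
tcp_rot: [1.0, 0.003, -0.001, -0.001]
contact_force: [0.0, 0.9, -0.0]
opening: 0.999
finger_force: 0.0
```

>>> {"fn": "jog_arm", "kwargs": {"deltas": "0 0 0 0 0 0;0 0 0 0 0 0;0 0 0 0 0 0;0 0 0 0 0 0;0 0 0 0 0 0;0 0 0 0 0 0", "gripper": 0.3, "squeeze": 70}}

```text
time: 6.2
eef_pos: [0.5947, -0.375, 0.031]
tcp_rot: [1.0, 0.003, 0.001, 0.001]
contact_force: [-0.6, 0.6, 5.7]
opening: 0.659
finger_force: 81.0
```

>>> {"fn": "jog_arm", "kwargs": {"deltas": "0 0 0.5 0 0 0;0 0 1 0 0 0;0 0 1 0 0 0;0 0 1 0 0 0;0 0 1 0 0 0;0 0 1 0 0 0;0 0 1 0 0 0;0 0 0.5 0 0 0;-0.4 1 0 0 0 0.05;-0.4 1 0 0 0 0.05;-0.4 1 0 0 0 0.05;-0.4 1 0 0 0 0.05;-0.4 1 0 0 0 0.05;-0.4 1 0 0 0 0.05;-0.4 1 0 0 0 0.05;-0.4 1 0 0 0 0.05;-0.45 1 0 0 0 0.05;0 1 0 0 0 0.05;0 1 0 0 0 0.05;0 1 0 0 0 0.05"}}

```text
time: 8.7
eef_pos: [0.5212, -0.133, 0.1697]
tcp_rot: [0.999, 0.033, 0.0, 0.0]
contact_force: [0.5, 0.1, -4.6]
opening: 0.661
finger_force: 79.9
```

>>> {"fn": "jog_arm", "kwargs": {"deltas": "0 1 0 0 0 0.02;0 1 0 0 0 0.02;0 1 0 0 0 0;0 1 0 0 0 0;0 0.9 0 0 0 0;0 0 0 0 0 0;0 0 0 0 0 0;0 0 0 0 0 0"}}

```text
time: 9.7
eef_pos: [0.521, -0.0368, 0.1696]
tcp_rot: [0.999, 0.035, 0.0, 0.0]
contact_force: [0.6, 0.2, -4.9]
opening: 0.655
finger_force: 79.8
```

Run:
```python
from h import *
s=get_state();print(s['time'],s['eef_pos'],s['tcp_rot'],s['contact_force'],s['opening'])
c=snap('wrist');cv2.imwrite('pics/w2.png',c['color']);snap('top')
```

```text
9.7 [ 0.52098499 -0.03677739  0.16959295] [9.99403679e-01 3.45290880e-02 7.86927783e-05 1.48088699e-04] [ 0.60459562  0.17562483 -4.86015403] 0.654924225719821
```

View pics/w2.png

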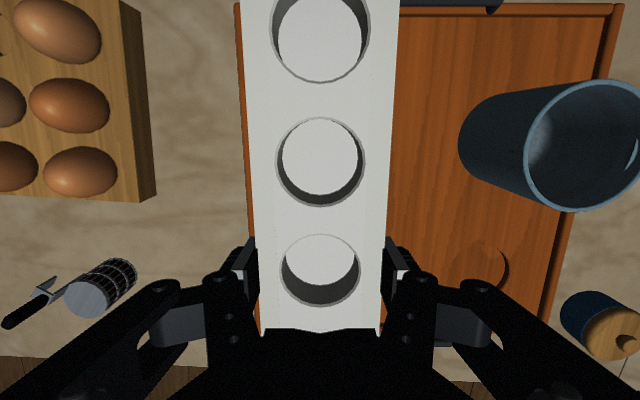

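Run:
```python
from h import *
np.set_printoptions(precision=4,suppress=True)
c=last('wrist')
p=pix2w(c,[(320,270),(321,161.5),(321,38)],.1726);print(p,np.diff(p,axis=0))
# edges of stand top
print(pix2w(c,[(263,330),(379,330),(245,0),(399.5,0)],.1726))
# tray left edge (outer, .026) and right edge
print(pix2w(c,[(236,5),(256,265),(619,5)],.026))
```

```text
[[ 0.5213 -0.0364  0.1726]
 [ 0.5714 -0.0333  0.1726]
 [ 0.6175 -0.0301  0.1726]] [[ 0.05    0.0031 -0.    ]
 [ 0.0461  0.0032  0.    ]]
[[ 0.4867 -0.0107  0.1726]
 [ 0.4906 -0.0675  0.1726]
 [ 0.628  -0.0017  0.1726]
 [ 0.6319 -0.0576  0.1726]]
[[ 0.6718  0.0416  0.026 ]
 [ 0.441   0.0229  0.026 ]
 [ 0.6934 -0.2665  0.026 ]]
```

>>> {"fn": "jog_arm", "kwargs": {"deltas": "0 0.13 -1 0 0 0;0 0 -1 0 0 0;0 0 -1 0 0 0;0 0 -1 0 0 0;0 0 -1 0 0 0;0 0 -0.95 0 0 0;0 0 0 0 0 0;0 0 0 0 0 0"}}

```text
time: 10.8
eef_pos: [0.5216, -0.034, 0.0513]
tcp_rot: [0.999, 0.035, 0.001, 0.0]
contact_force: [0.6, 0.2, -5.1]
opening: 0.657
finger_force: 79.6
```

>>> {"fn": "jog_arm", "kwargs": {"deltas": "0 0 -0.15 0 0 0;0 0 -0.1 0 0 0;0 0 -0.1 0 0 0;0 0 -0.1 0 0 0;0 0 0 0 0 0;0 0 0 0 0 0"}}

```text
time: 11.55
eef_pos: [0.5209, -0.0337, 0.0415]
tcp_rot: [0.999, 0.035, 0.0, 0.0]
contact_force: [-0.2, 0.7, -3.2]
opening: 0.66
finger_force: 79.7
```

>>> {"fn": "jog_arm", "kwargs": {"deltas": "0 0 0 0 0 0;0 0 0 0 0 0;0 0 0 0 0 0;0 0 0 0 0 0", "gripper": 1}}

```text
time: 12.05
eef_pos: [0.5211, -0.0337, 0.0418]
tcp_rot: [0.999, 0.035, 0.0, 0.0]
contact_force: [-0.1, -0.4, -0.1]
opening: 1.005
finger_force: 0.0
```

>>> {"fn": "jog_arm", "kwargs": {"deltas": "0 0 0.5 0 0 0;0 0 1 0 0 0;0 0.5 1 0 0 0;0 1 1 0 0 0;0 1 1 0 0 0;0 1 1 0 0 0;0.3 1 1 0 0 0;0.3 1 1 0 0 0;0.3 0.5 1 0 0 0;0 0 1 0 0 0;0 0 0 0 0 0;0 0 0 0 0 0"}}

```text
time: 13.55
eef_pos: [0.5384, 0.0862, 0.231]
tcp_rot: [0.999, 0.035, -0.0, -0.0]
contact_force: [0.9, -0.5, -0.6]
opening: 1.001
finger_force: 0.0
```

Run:
```python
from h import *
s=get_state();print(s['time'],s['eef_pos'],s['tcp_rot'],s['contact_force'],s['opening'])
c=snap('wrist');cv2.imwrite('pics/w3.png',c['color']);snap('top')
```

```text
13.55 [0.53838696 0.08624219 0.23096061] [ 9.99395150e-01  3.47729885e-02 -4.14664058e-04 -4.12940128e-05] [ 0.88814823 -0.53542545 -0.56829572] 1.0013844478552942
```

View pics/w3.png

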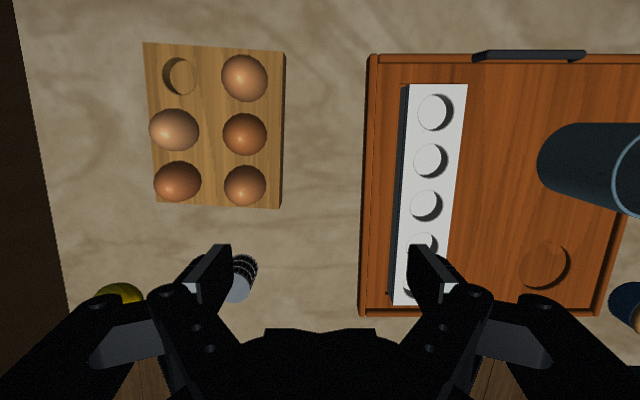

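Run:
```python
from h import *
np.set_printoptions(precision=4,suppress=True)
c=last('wrist')
r=pix2w(c,[(143,42),(285,52),(280,208),(157,203)],.03);print(r,r.mean(0),np.linalg.norm(r-np.roll(r,1,0),axis=1))
e=r[0]-r[3]+r[1]-r[2];a=np.arctan2(e[1],e[0]);print('ang',a)
u=np.array([np.cos(a),np.sin(a)]);v=np.array([-u[1],u[0]]);m=r.mean(0)[:2]
H=np.array([m+i*.054*u+j*.036*v for j in(1,-1) for i in (1,0,-1)]);print(H)
print('hole obs',pix2w(c,[(180,76)],.03))
# egg outline check: project egg mid (z=.0426) centre
print('proj',w2pix(c,np.c_[H,np.full(6,.0425)]))
s=pix2w(c,[(407,85),(467.5,85),(390,305)],.044);print('stand',s,np.linalg.norm(s[0]-s[1]))
for z in(.042,.044,.050):
  cu=pix2w(c,[(435,112),(430.5,160),(426.5,205.5)],z);print('cups',cu,np.linalg.norm(np.diff(cu,axis=0),axis=1))
```

```text
[[0.6675 0.2741 0.03  ]
 [0.6682 0.131  0.03  ]
 [0.5021 0.1306 0.03  ]
 [0.4983 0.2732 0.03  ]] [0.584  0.2022 0.03  ] [0.1693 0.143  0.1661 0.1427]
ang 0.003934887305882325
[[0.6379 0.2384]
 [0.5839 0.2382]
 [0.5299 0.238 ]
 [0.6382 0.1664]
 [0.5842 0.1662]
 [0.5302 0.166 ]]
hole obs [[0.638  0.2387 0.03  ]]
proj [[174.4567  74.4374]
 [177.8823 130.0395]
 [181.02   180.6596]
 [246.9836  79.4717]
 [247.0071 134.6316]
 [247.0382 184.8642]]
stand [[ 0.6439  0.0067  0.044 ]
 [ 0.6482 -0.0536  0.044 ]
 [ 0.3911 -0.0102  0.044 ]] 0.0604618350620962
cups [[ 0.6204 -0.0265  0.042 ]
 [ 0.5711 -0.0303  0.042 ]
 [ 0.5203 -0.0345  0.042 ]] [0.0494 0.051 ]
cups [[ 0.6203 -0.0257  0.044 ]
 [ 0.5713 -0.0295  0.044 ]
 [ 0.5208 -0.0337  0.044 ]] [0.0491 0.0507]
cups [[ 0.62   -0.0235  0.05  ]
 [ 0.572  -0.0272  0.05  ]
 [ 0.5224 -0.0313  0.05  ]] [0.0482 0.0497]
```

>>> {"fn": "jog_arm", "kwargs": {"deltas": "1 0.79 0 0 0 0;1 0.79 0 0 0 0;1 0.79 0 0 0 0;1 0.8 -0.5 0 0 0;0.93 0.8 -0.5 0 0 0;0 0 -1 0 0 0;0 0 -1 0 0 0;0 0 -1 0 0 0;0 0 -1 0 0 0;0 0 -1 0 0 0;0 0 -0.5 0 0 0;0 0 0 0 0 0;0 0 0 0 0 0", "gripper": 0.72, "squeeze": 25}}

```text
time: 15.28
eef_pos: [0.6382, 0.1658, 0.1025]
tcp_rot: [0.999, 0.035, 0.001, -0.0]
contact_force: [0.8, 0.5, 0.3]
opening: 0.723
finger_force: 0.0
```

Run:
```python
from h import *
s=get_state();print(s['time'],s['eef_pos'],s['tcp_rot'],s['contact_force'],s['opening'])
c=snap('wrist');cv2.imwrite('pics/w4.png',c['color'])
```

```text
15.275 [0.63817071 0.16581336 0.10247874] [ 9.99389665e-01  3.49214585e-02  8.86367433e-04 -5.09790689e-05] [0.75095973 0.45092649 0.29889813] 0.7233937673045299
```

View pics/w4.png

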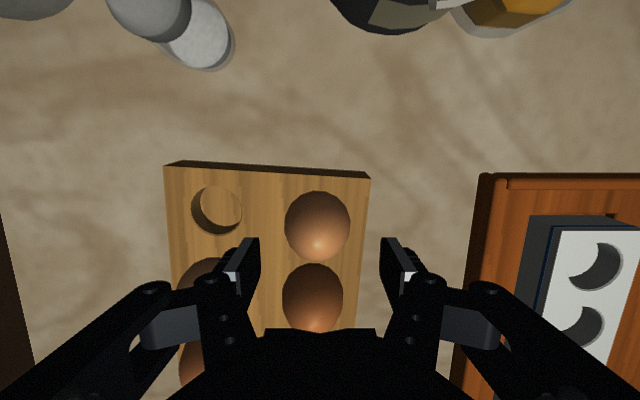

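Run:
```python
from h import *
np.set_printoptions(precision=4,suppress=True)
c=last('wrist')
print(pix2w(c,[(217,210)],.03), pix2w(c,[(317,225)],.045))
r=pix2w(c,[(164,167),(369,178)],.03);print(r)
```

```text
[[0.6386 0.2391 0.03  ]] [[0.6379 0.1681 0.045 ]]
[[0.6668 0.2743 0.03  ]
 [0.6689 0.1346 0.03  ]]
```

>>> {"fn": "jog_arm", "kwargs": {"deltas": "0 0.05 -0.6 0 0 0;0 0 -0.6 0 0 0;0 0 -0.6 0 0 0;0 0 -0.5 0 0 0;0 0 -0.2 0 0 0;0 0 0 0 0 0"}}

```text
time: 16.08
eef_pos: [0.6373, 0.1667, 0.0511]
tcp_rot: [0.999, 0.035, -0.0, 0.0]
contact_force: [0.3, 0.8, -0.7]
opening: 0.718
finger_force: 0.0
```

>>> {"fn": "jog_arm", "kwargs": {"deltas": "0 0 0 0 0 0;0 0 0 0 0 0;0 0 0 0 0 0;0 0 0 0 0 0;0 0 0 0 0 0", "gripper": 0.4}}

```text
time: 16.7
eef_pos: [0.6379, 0.1672, 0.0522]
tcp_rot: [0.999, 0.035, 0.001, -0.0]
contact_force: [-0.5, 3.4, 4.1]
opening: 0.496
finger_force: 25.5
```

>>> {"fn": "jog_arm", "kwargs": {"deltas": "0 0 0.3 0 0 0;0 0 0.6 0 0 0;0 0 0.8 0 0 0;0 0 0.9 0 0 0;0 0 0.9 0 0 0;0 0 0.8 0 0 0;0 -0.3 0.6 0 0 0;-0.1 -0.7 0.2 0 0 0;-0.1 -1 0 0 0 0;-0.1 -1 0 0 0 0;-0.1 -1 0 0 0 0;-0.1 -1 0 0 0 0;-0.1 -1 0 0 0 0;-0.1 -1 0 0 0 0;-0.1 -1 0 0 0 0;-0.07 -0.9 0 0 0 0;0 -0.6 0 0 0 0;0 -0.2 0 0 0 0;0 0 0 0 0 0;0 0 0 0 0 0"}}

```text
time: 19.2
eef_pos: [0.6201, -0.0267, 0.1535]
tcp_rot: [0.999, 0.035, -0.0, -0.0]
contact_force: [-0.2, -0.6, -0.9]
opening: 0.496
finger_force: 25.5
```

Run:
```python
from h import *
s=get_state();print(s['time'],s['eef_pos'],s['tcp_rot'],s['contact_force'],s['opening'])
c=snap('wrist');cv2.imwrite('pics/w5.png',c['color'])
```

```text
19.2 [ 0.62009342 -0.0267359   0.15349556] [ 9.99379213e-01  3.52303426e-02 -1.92834885e-05 -1.03991099e-04] [-0.24877613 -0.63675257 -0.90285819] 0.49610164946543833
```

View pics/w5.png

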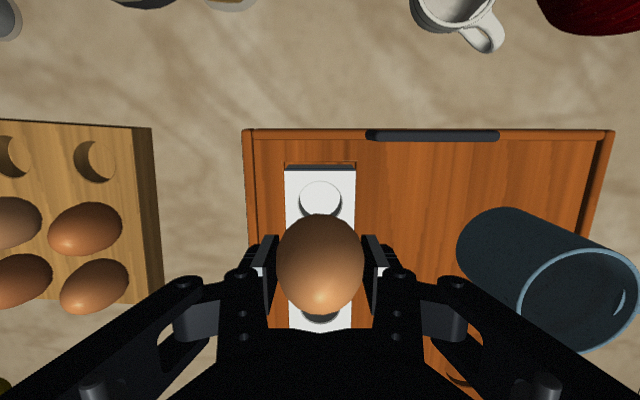

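Run:
```python
from h import *
np.set_printoptions(precision=4,suppress=True)
c=last('wrist')
r=pix2w(c,[(285,168.5),(356,167.5),(320.5,179)],.044);print(r, 'cup from end',(r[0]+r[1])/2-.027*np.array([.9975,.07,0]),'from rim', r[2]-.018*np.array([.9975,.07,0]))
```

```text
[[ 0.6468  0.0037  0.044 ]
 [ 0.6516 -0.0533  0.044 ]
 [ 0.6402 -0.0255  0.044 ]] cup from end [ 0.6223 -0.0267  0.044 ] from rim [ 0.6222 -0.0267  0.044 ]
```

>>> {"fn": "jog_arm", "kwargs": {"deltas": "0.08 0 -0.4 0 0 0;0 0 -0.8 0 0 0;0 0 -0.9 0 0 0;0 0 -0.9 0 0 0;0 0 -0.6 0 0 0;0 0 -0.3 0 0 0;0 0 -0.2 0 0 0;0 0 -0.2 0 0 0;0 0 0 0 0 0;0 0 0 0 0 0"}}

```text
time: 20.5
eef_pos: [0.6215, -0.0274, 0.068]
tcp_rot: [0.999, 0.035, -0.0, 0.0]
contact_force: [-3.1, -0.4, 2.3]
opening: 0.495
finger_force: 25.7
```

>>> {"fn": "jog_arm", "kwargs": {"deltas": "0 0 0 0 0 0;0 0 0 0 0 0;0 0 0 0 0 0", "gripper": 0.72}}

```text
time: 20.88
eef_pos: [0.6219, -0.0272, 0.0675]
tcp_rot: [0.999, 0.035, 0.0, 0.0]
contact_force: [0.1, 0.1, -1.3]
opening: 0.723
finger_force: 0.0
```

>>> {"fn": "jog_arm", "kwargs": {"deltas": "0 0 0.5 0 0 0;0 0 0.9 0 0 0;0 0 0.9 0 0 0;0 0 0.9 0 0 0;-0.19 0.3 0 0 0 0;-0.19 0.7 0 0 0 0;-0.19 1 0 0 0 0;-0.19 1 0 0 0 0;-0.19 1 0 0 0 0;-0.19 1 0 0 0 0;-0.19 1 0 0 0 0;-0.19 1 0 0 0 0;-0.19 1 0 0 0 0;-0.19 1 0 0 0 0;0 0.7 0 0 0 0;0 0 0 0 0 0;0 0 -0.6 0 0 0;0 0 -0.9 0 0 0"}}

```text
time: 23.12
eef_pos: [0.584, 0.1661, 0.1008]
tcp_rot: [0.999, 0.034, 0.0, 0.0]
contact_force: [0.6, -0.2, 0.0]
opening: 0.721
finger_force: 0.0
```

Run:
```python
from h import *
np.set_printoptions(precision=4,suppress=True)
s=get_state();print(s['time'],s['eef_pos'],s['contact_force'])
```

```text
23.125 [0.584  0.1661 0.1008] [ 0.6002 -0.2419  0.0355]
```

>>> {"fn": "jog_arm", "kwargs": {"deltas": "0 0.03 -0.8 0 0 0;0 0 -0.8 0 0 0;0 0 -0.6 0 0 0;0 0 -0.25 0 0 0;0 0 0 0 0 0;0 0 0 0 0 0"}}

```text
time: 23.88
eef_pos: [0.5843, 0.1674, 0.0533]
tcp_rot: [0.999, 0.035, 0.001, -0.0]
contact_force: [-0.4, -0.1, -0.1]
opening: 0.717
finger_force: 0.0
```

>>> {"fn": "jog_arm", "kwargs": {"deltas": "0 0 0 0 0 0;0 0 0 0 0 0;0 0 0 0 0 0;0 0 0 0 0 0", "gripper": 0.4}}

```text
time: 24.38
eef_pos: [0.5842, 0.1674, 0.0532]
tcp_rot: [0.999, 0.035, 0.001, -0.0]
contact_force: [-0.6, 0.6, 3.4]
opening: 0.496
finger_force: 25.3
```

>>> {"fn": "jog_arm", "kwargs": {"deltas": "0 0 0.3 0 0 0;0 0 0.6 0 0 0;0 0 0.8 0 0 0;0 0 0.9 0 0 0;0 0 0.9 0 0 0;0 0 0.8 0 0 0;0 -0.3 0.6 0 0 0;-0.1 -0.7 0.2 0 0 0;-0.1 -1 0 0 0 0;-0.1 -1 0 0 0 0;-0.1 -1 0 0 0 0;-0.1 -1 0 0 0 0;-0.1 -1 0 0 0 0;-0.05 -1 0 0 0 0;0 -1 0 0 0 0;0 -1 0 0 0 0;0 -0.7 0 0 0 0;0 -0.2 0 0 0 0;0 0 0 0 0 0;0 0 0 0 0 0"}}

```text
time: 26.88
eef_pos: [0.5706, -0.0301, 0.1545]
tcp_rot: [0.999, 0.035, -0.0, -0.0]
contact_force: [-0.7, 0.5, -0.4]
opening: 0.496
finger_force: 25.5
```

>>> {"fn": "jog_arm", "kwargs": {"deltas": "0.06 0 -0.4 0 0 0;0 0 -0.8 0 0 0;0 0 -0.9 0 0 0;0 0 -0.9 0 0 0;0 0 -0.6 0 0 0;0 0 -0.3 0 0 0;0 0 -0.2 0 0 0;0 0 -0.2 0 0 0;0 0 0 0 0 0;0 0 0 0 0 0"}}

```text
time: 28.12
eef_pos: [0.5716, -0.0308, 0.0687]
tcp_rot: [0.999, 0.035, -0.0, 0.0]
contact_force: [-2.4, 0.3, 1.3]
opening: 0.5
finger_force: 25.6
```

>>> {"fn": "jog_arm", "kwargs": {"deltas": "0 0 0 0 0 0;0 0 0 0 0 0;0 0 0 0 0 0", "gripper": 0.72}}

```text
time: 28.5
eef_pos: [0.5721, -0.0306, 0.0686]
tcp_rot: [0.999, 0.035, 0.0, 0.0]
contact_force: [0.4, 1.5, -0.1]
opening: 0.724
finger_force: 0.0
```

>>> {"fn": "jog_arm", "kwargs": {"deltas": "0 0 0.5 0 0 0;0 0 0.9 0 0 0;0 0 0.9 0 0 0;0 0 0.9 0 0 0;-0.19 0.3 0 0 0 0;-0.19 0.7 0 0 0 0;-0.19 1 0 0 0 0;-0.19 1 0 0 0 0;-0.19 1 0 0 0 0;-0.19 1 0 0 0 0;-0.19 1 0 0 0 0;-0.19 1 0 0 0 0;-0.19 1 0 0 0 0;-0.19 1 0 0 0 0;-0.16 0.8 0 0 0 0;0 0 0 0 0 0;0 0 -0.6 0 0 0;0 0 -0.9 0 0 0"}}

```text
time: 30.75
eef_pos: [0.5311, 0.1648, 0.1018]
tcp_rot: [0.999, 0.034, 0.0, 0.0]
contact_force: [-0.2, -0.0, -0.2]
opening: 0.717
finger_force: 0.0
```

Run:
```python
from h import *
np.set_printoptions(precision=4,suppress=True)
c=snap('wrist');t=snap('top')
s=get_state();print(s['time'],s['eef_pos'],s['contact_force'])
a=cv2.resize(t['color'][145:275,225:460],None,fx=2.7,fy=2.7,interpolation=cv2.INTER_CUBIC)
cv2.imwrite('pics/t5.png',np.vstack([cv2.resize(c['color'],(480,300)),cv2.resize(a[:, :],(480,266))]))
```

```text
30.85 [0.5285 0.1644 0.0989] [-0.4256 -0.1986  0.1876]
```

View pics/t5.png

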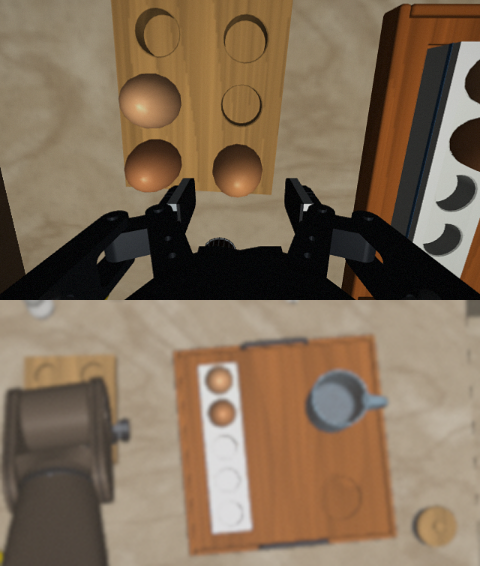

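>>> {"fn": "jog_arm", "kwargs": {"deltas": "0 0.06 -0.8 0 0 0;0 0 -0.8 0 0 0;0 0 -0.6 0 0 0;0 0 -0.25 0 0 0;0 0 0 0 0 0;0 0 0 0 0 0"}}

```text
time: 31.6
eef_pos: [0.5312, 0.1666, 0.0541]
tcp_rot: [0.999, 0.035, 0.001, -0.0]
contact_force: [0.8, -0.7, -1.3]
opening: 0.72
finger_force: 0.0
```

>>> {"fn": "jog_arm", "kwargs": {"deltas": "0 0 0 0 0 0;0 0 0 0 0 0;0 0 0 0 0 0;0 0 0 0 0 0", "gripper": 0.4}}

```text
time: 32.1
eef_pos: [0.5312, 0.1668, 0.0542]
tcp_rot: [0.999, 0.035, 0.001, -0.0]
contact_force: [0.1, 1.2, 3.1]
opening: 0.493
finger_force: 25.3
```

>>> {"fn": "jog_arm", "kwargs": {"deltas": "0 0 0.3 0 0 0;0 0 0.6 0 0 0;0 0 0.8 0 0 0;0 0 0.9 0 0 0;0 0 0.9 0 0 0;0 0 0.8 0 0 0;0 -0.3 0.6 0 0 0;-0.1 -0.7 0.2 0 0 0;-0.1 -1 0 0 0 0;-0.1 -1 0 0 0 0;-0.1 -1 0 0 0 0;0 -1 0 0 0 0;0 -1 0 0 0 0;0 -1 0 0 0 0;0 -1 0 0 0 0;0 -1 0 0 0 0;0 -0.7 0 0 0 0;0 -0.3 0 0 0 0;0 0 0 0 0 0;0 0 0 0 0 0"}}

```text
time: 34.6
eef_pos: [0.5226, -0.0331, 0.1554]
tcp_rot: [0.999, 0.035, -0.0, -0.0]
contact_force: [-0.4, 0.5, -1.5]
opening: 0.498
finger_force: 25.5
```

>>> {"fn": "jog_arm", "kwargs": {"deltas": "0 -0.03 -0.4 0 0 0;0 0 -0.8 0 0 0;0 0 -0.9 0 0 0;0 0 -0.9 0 0 0;0 0 -0.6 0 0 0;0 0 -0.3 0 0 0;0 0 -0.2 0 0 0;0 0 -0.2 0 0 0;0 0 0 0 0 0;0 0 0 0 0 0"}}

```text
time: 35.85
eef_pos: [0.5223, -0.0341, 0.0696]
tcp_rot: [0.999, 0.035, -0.0, 0.0]
contact_force: [-1.6, -0.4, 0.1]
opening: 0.491
finger_force: 25.6
```

>>> {"fn": "jog_arm", "kwargs": {"deltas": "0 0 0 0 0 0;0 0 0 0 0 0;0 0 0 0 0 0", "gripper": 0.72}}

```text
time: 36.22
eef_pos: [0.523, -0.0341, 0.0697]
tcp_rot: [0.999, 0.035, 0.0, 0.0]
contact_force: [-0.8, 0.2, -0.2]
opening: 0.718
finger_force: 0.0
```

>>> {"fn": "jog_arm", "kwargs": {"deltas": "0 0 0.5 0 0 0;0 0 0.9 0 0 0;0 0 0.9 0 0 0;0 0 0.9 0 0 0;0.2 0.3 0 0 0 0;0.25 0.7 0 0 0 0;0.25 1 0 0 0 0;0.25 1 0 0 0 0;0.25 1 0 0 0 0;0.25 1 0 0 0 0;0.25 1 0 0 0 0;0.25 1 0 0 0 0;0.25 1 0 0 0 0;0.25 1 0 0 0 0;0.25 1 0 0 0 0;0.25 1 0 0 0 0;0.15 1 0 0 0 0;0 1 0 0 0 0;0 0.6 0 0 0 0;0 0 0 0 0 0"}}

```text
time: 38.72
eef_pos: [0.5844, 0.2388, 0.1334]
tcp_rot: [0.999, 0.036, -0.0, 0.0]
contact_force: [0.6, 0.2, -0.9]
opening: 0.721
finger_force: 0.0
```

>>> {"fn": "jog_arm", "kwargs": {"deltas": "0 0 -0.6 0 0 0;0 0 -0.9 0 0 0;0 0 0 0 0 0;0 0 0 0 0 0"}}

```text
time: 39.22
eef_pos: [0.5845, 0.2376, 0.103]
tcp_rot: [0.999, 0.035, -0.0, 0.0]
contact_force: [-0.9, -0.5, -0.1]
opening: 0.72
finger_force: 0.0
```

>>> {"fn": "jog_arm", "kwargs": {"deltas": "0 0.04 -0.8 0 0 0;0 0 -0.8 0 0 0;0 0 -0.6 0 0 0;0 0 -0.3 0 0 0;0 0 0 0 0 0;0 0 0 0 0 0"}}

```text
time: 39.98
eef_pos: [0.5851, 0.2389, 0.054]
tcp_rot: [0.999, 0.035, 0.001, -0.0]
contact_force: [0.2, 0.1, -0.4]
opening: 0.721
finger_force: 0.0
```

>>> {"fn": "jog_arm", "kwargs": {"deltas": "0 0 0 0 0 0;0 0 0 0 0 0;0 0 0 0 0 0;0 0 0 0 0 0", "gripper": 0.4}}

```text
time: 40.48
eef_pos: [0.5852, 0.2392, 0.0543]
tcp_rot: [0.999, 0.035, 0.001, -0.0]
contact_force: [0.0, 1.3, 3.4]
opening: 0.494
finger_force: 25.3
```

>>> {"fn": "jog_arm", "kwargs": {"deltas": "0 0 0.3 0 0 0;0 0 0.6 0 0 0;0 0 0.8 0 0 0;0 0 0.9 0 0 0;0 0 0.9 0 0 0;0 0 0.8 0 0 0;-0.2 -0.3 0.6 0 0 0;-0.3 -0.7 0.2 0 0 0;-0.5 -1 0 0 0 0;-0.5 -1 0 0 0 0;-0.5 -1 0 0 0 0;-0.5 -1 0 0 0 0;-0.5 -1 0 0 0 0;-0.5 -1 0 0 0 0;-0.5 -1 0 0 0 0;-0.5 -1 0 0 0 0;-0.5 -1 0 0 0 0;-0.5 -1 0 0 0 0;-0.1 -1 0 0 0 0"}}

```text
time: 42.85
eef_pos: [0.4716, -0.0024, 0.1554]
tcp_rot: [0.999, 0.035, -0.0, 0.0]
contact_force: [0.3, 0.1, -0.8]
opening: 0.497
finger_force: 25.5
```

>>> {"fn": "jog_arm", "kwargs": {"deltas": "0 -1 0 0 0 0;0 -0.6 0 0 0 0;0 -0.2 0 0 0 0;0 0 0 0 0 0;0 0 0 0 0 0;0 0 0 0 0 0"}}

```text
time: 43.6
eef_pos: [0.4726, -0.0368, 0.1554]
tcp_rot: [0.999, 0.035, -0.0, -0.0]
contact_force: [0.4, 0.1, -1.3]
opening: 0.497
finger_force: 25.5
```

>>> {"fn": "jog_arm", "kwargs": {"deltas": "0 -0.03 -0.4 0 0 0;0 0 -0.8 0 0 0;0 0 -0.9 0 0 0;0 0 -0.9 0 0 0;0 0 -0.6 0 0 0;0 0 -0.3 0 0 0;0 0 -0.2 0 0 0;0 0 -0.2 0 0 0;0 0 0 0 0 0;0 0 0 0 0 0"}}

```text
time: 44.85
eef_pos: [0.4727, -0.0378, 0.0698]
tcp_rot: [0.999, 0.035, 0.0, 0.0]
contact_force: [-0.8, 1.1, 0.3]
opening: 0.497
finger_force: 25.5
```

>>> {"fn": "jog_arm", "kwargs": {"deltas": "0 0 0 0 0 0;0 0 0 0 0 0;0 0 0 0 0 0", "gripper": 0.72}}

```text
time: 45.22
eef_pos: [0.4728, -0.0379, 0.0697]
tcp_rot: [0.999, 0.035, 0.0, 0.0]
contact_force: [0.4, 0.4, -0.4]
opening: 0.722
finger_force: 0.0
```

>>> {"fn": "jog_arm", "kwargs": {"deltas": "0 0 0.5 0 0 0;0 0 0.9 0 0 0;0 0 0.9 0 0 0;0 0 0.9 0 0 0;0.2 0.4 0 0 0 0;0.2 0.7 0 0 0 0;0.25 1 0 0 0 0;0.25 1 0 0 0 0;0.25 1 0 0 0 0;0.25 1 0 0 0 0;0.25 1 0 0 0 0;0.25 1 0 0 0 0;0.25 1 0 0 0 0;0.25 1 0 0 0 0;0.25 1 0 0 0 0;0.25 1 0 0 0 0;0 1 0 0 0 0;0 1 0 0 0 0;0 0.7 0 0 0 0;0 0 0 0 0 0"}}

```text
time: 47.72
eef_pos: [0.5305, 0.2391, 0.1335]
tcp_rot: [0.999, 0.036, -0.0, 0.0]
contact_force: [0.8, 0.1, 0.2]
opening: 0.721
finger_force: 0.0
```

>>> {"fn": "jog_arm", "kwargs": {"deltas": "0 0 -0.6 0 0 0;0 0 -0.9 0 0 0;0 0 0 0 0 0;0 0 0 0 0 0"}}

```text
time: 48.22
eef_pos: [0.5306, 0.2377, 0.103]
tcp_rot: [0.999, 0.035, -0.0, 0.0]
contact_force: [0.1, -0.4, -0.2]
opening: 0.722
finger_force: 0.0
```

Run:
```python
from h import *
np.set_printoptions(precision=4,suppress=True)
c=snap('wrist');t=snap('top')
s=get_state();print(s['time'],s['eef_pos'],s['contact_force'])
cv2.imwrite('pics/t6.png',np.vstack([cv2.resize(c['color'],(480,300)),cv2.resize(t['color'][145:275,225:460],(480,266),interpolation=cv2.INTER_CUBIC)]))
```

```text
48.325 [0.5311 0.2381 0.104 ] [0.5804 0.6447 0.5008]
```

View pics/t6.png

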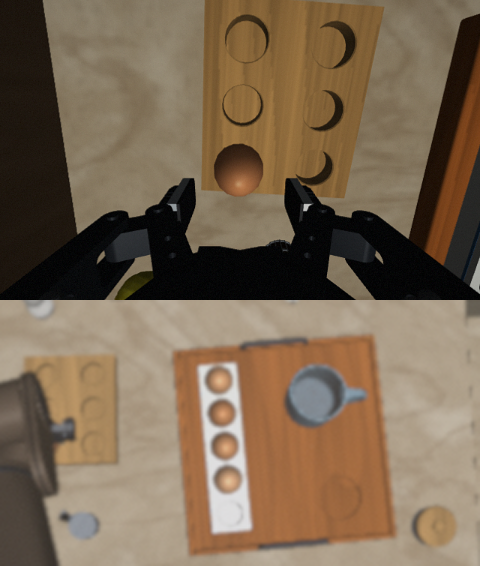

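>>> {"fn": "jog_arm", "kwargs": {"deltas": "0 0.03 -0.8 0 0 0;0 0 -0.8 0 0 0;0 0 -0.6 0 0 0;0 0 -0.3 0 0 0;0 0 0 0 0 0;0 0 0 0 0 0"}}

```text
time: 49.08
eef_pos: [0.5311, 0.2389, 0.054]
tcp_rot: [0.999, 0.035, 0.0, -0.0]
contact_force: [0.1, -0.8, 0.3]
opening: 0.718
finger_force: 0.0
```

>>> {"fn": "jog_arm", "kwargs": {"deltas": "0 0 0 0 0 0;0 0 0 0 0 0;0 0 0 0 0 0;0 0 0 0 0 0", "gripper": 0.4}}

```text
time: 49.58
eef_pos: [0.5312, 0.239, 0.0542]
tcp_rot: [0.999, 0.035, 0.001, -0.0]
contact_force: [-0.3, 0.5, 3.0]
opening: 0.5
finger_force: 25.3
```

>>> {"fn": "jog_arm", "kwargs": {"deltas": "0 0 0.3 0 0 0;0 0 0.6 0 0 0;0 0 0.8 0 0 0;0 0 0.9 0 0 0;0 0 0.9 0 0 0;0 0 0.8 0 0 0;0 -0.3 0.6 0 0 0;-0.3 -0.7 0.2 0 0 0;-0.5 -1 0 0 0 0;-0.5 -1 0 0 0 0;-0.5 -1 0 0 0 0;-0.5 -1 0 0 0 0;-0.5 -1 0 0 0 0;-0.5 -1 0 0 0 0;-0.5 -1 0 0 0 0;-0.5 -1 0 0 0 0;-0.5 -1 0 0 0 0;-0.5 -1 0 0 0 0;-0.1 -1 0 0 0 0"}}

```text
time: 51.95
eef_pos: [0.4212, -0.0022, 0.155]
tcp_rot: [0.999, 0.035, -0.001, -0.0]
contact_force: [1.0, -0.5, -0.3]
opening: 0.495
finger_force: 25.5
```

>>> {"fn": "jog_arm", "kwargs": {"deltas": "0 -1 0 0 0 0;0 -0.7 0 0 0 0;0 -0.3 0 0 0 0;0 0 0 0 0 0;0 0 0 0 0 0;0 0 0 0 0 0"}}

```text
time: 52.7
eef_pos: [0.4226, -0.0408, 0.1555]
tcp_rot: [0.999, 0.035, -0.0, -0.0]
contact_force: [0.0, 0.4, -1.1]
opening: 0.498
finger_force: 25.5
```

>>> {"fn": "jog_arm", "kwargs": {"deltas": "0 0 -0.4 0 0 0;0 0 -0.8 0 0 0;0 0 -0.9 0 0 0;0 0 -0.9 0 0 0;0 0 -0.6 0 0 0;0 0 -0.3 0 0 0;0 0 -0.2 0 0 0;0 0 -0.2 0 0 0;0 0 0 0 0 0;0 0 0 0 0 0"}}

```text
time: 53.95
eef_pos: [0.4228, -0.0413, 0.0697]
tcp_rot: [0.999, 0.035, 0.0, 0.0]
contact_force: [-0.2, -0.1, 0.3]
opening: 0.495
finger_force: 25.5
```

Run:
```python
from h import *
s=get_state();print(s['time'],s['eef_pos'],s['tcp_rot'],s['contact_force'],s['qpos'])
```

```text
53.95 [ 0.42278053 -0.04128186  0.06974512] [9.99390183e-01 3.49173312e-02 1.92707755e-04 7.11423599e-05] [-0.15180437 -0.10588882  0.31142691] [-3.37160067e-01 -3.03283570e-02  2.29755252e+00  9.87452679e-06
  8.73957716e-01  1.16378106e+00]
```

>>> {"fn": "jog_arm", "kwargs": {"deltas": "0 0 0 0 0 0;0 0 0 0 0 0;0 0 0 0 0 0", "gripper": 0.72}}

```text
time: 54.32
eef_pos: [0.4228, -0.0413, 0.0697]
tcp_rot: [0.999, 0.035, 0.0, 0.0]
contact_force: [0.9, 0.4, -0.3]
opening: 0.723
finger_force: 0.0
```

>>> {"fn": "jog_arm", "kwargs": {"deltas": "0 0 0.5 0 0 0;0 0 0.9 0 0 0;0 0 1 0 0 0;0 0 1 0 0 0;0 0 1 0 0 0;0.5 -0.5 1 0 0 0;0.8 -0.7 1 0 0 0;0.8 -0.8 1 0 0 0;0.8 -0.8 1 0 0 0;0.8 -0.8 1 0 0 0;0.8 -0.8 1 0 0 0;0.6 -0.8 1 0 0 0;0 -0.8 1 0 0 0;0 -0.8 1 0 0 0;0 -0.8 0 0 0 0;0 -0.8 0 0 0 0;0 0 0 0 0 0;0 0 0 0 0 0;0 0 0 0 0 0"}}

```text
time: 56.7
eef_pos: [0.5246, -0.2087, 0.3371]
tcp_rot: [0.999, 0.035, -0.0, -0.0]
contact_force: [-0.3, 0.0, -0.4]
opening: 0.723
finger_force: 0.0
```

Run:
```python
from h import *
np.set_printoptions(precision=4,suppress=True)
c=snap('wrist','w7.png');t=snap('top')
s=get_state();print(s['time'],s['eef_pos'],s['contact_force'])
```

```text
56.8 [ 0.5247 -0.2088  0.3374] [ 0.4392 -0.8194 -0.9625]
```

View pics/w7.png

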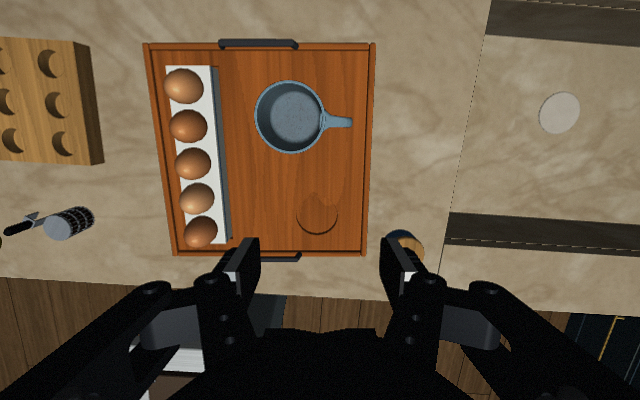

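Run:
```python
from h import *
np.set_printoptions(precision=4,suppress=True)
w=last('wrist');t=last('top')
print('jar',pix2w(w,[(317,214)],.018))
# tray-frame prediction of jar recess from first pic: (0.4461,-0.209) ; tray corners now
k=pix2w(w,[(144,43),(375,43),(366,255),(175,256)],.026);print('tray',k.mean(0))
m=pix2w(w,[(290,117)],.112);print('mug',m,'handle',pix2w(w,[(350,122)],.065))
for c,n,box in((w,'w',(240,70,365,165)),(t,'t',(365,170,420,225))):
    x0,y0,x1,y1=box;im=c['color'][y0:y1,x0:x1].astype(int)
    mk=((im[...,0]-im[...,2])>5).astype(np.uint8)
    n_,lab,st,ce=cv2.connectedComponentsWithStats(mk);i=1+st[1:,4].argmax();print(n,st[i],ce[i]+[x0,y0])
    mk=(lab==i).astype(np.uint8);op=cv2.morphologyEx(mk,cv2.MORPH_OPEN,np.ones((15,15) if n=='w' else (7,7),np.uint8))
    ct=max(cv2.findContours(op,0,1)[0],key=len);(cx,cy),r=cv2.minEnclosingCircle(ct);el=cv2.fitEllipse(ct);print(el)
    p=pix2w(c,[(el[0][0]+x0,el[0][1]+y0)],.112);print(n,'mug axis',p)
# jam via top: lid
for (x0,y0,x1,y1) in [(425,240,452,272)]:
    im=t['color'][y0:y1,x0:x1];hsv=cv2.cvtColor(im,cv2.COLOR_BGR2HSV);mk=(hsv[...,1]>90).astype(np.uint8)
    n_,lab,st,ce=cv2.connectedComponentsWithStats(mk);i=1+st[1:,4].argmax();print('jam',st[i],pix2w(t,[ce[i]+[x0,y0]],.046))
# infuser via top: basket grey-blue, grip dark
im=t['color'][235:275,245:285].astype(int)
mk=((im[...,0]-im[...,2])>8).astype(np.uint8);n_,lab,st,ce=cv2.connectedComponentsWithStats(mk);i=1+st[1:,4].argmax();print('bask',st[i],ce[i]+[245,235],pix2w(t,[ce[i]+[245,235]],.051))
g=im.sum(2);mk=(g<180).astype(np.uint8);n_,lab,st,ce=cv2.connectedComponentsWithStats(mk);i=1+st[1:,4].argmax();print('grip',st[i],ce[i]+[245,235],pix2w(t,[ce[i]+[245,235]],.1025))
print('inf wrist',pix2w(w,[(61,227)],.051),pix2w(w,[(9,230)],.1025))
```

```text
jar [[ 0.4446 -0.2094  0.018 ]]
tray [ 0.5274 -0.1268  0.026 ]
mug [[ 0.5911 -0.1692  0.112 ]] handle [[ 0.5902 -0.2434  0.065 ]]
w [  14   10   98   74 4355] [292.5247 116.5577]
((49.2457275390625, 44.51284408569336), (66.5379638671875, 72.12652587890625), 97.53044128417969)
w mug axis [[ 0.5938 -0.1682  0.112 ]]
t [  1   8  33  28 543] [378.9724 191.1197]
((12.185030937194824, 21.683914184570312), (20.15304183959961, 27.9721736907959), 175.61734008789062)
t mug axis [[ 0.5838 -0.1591  0.112 ]]
jam [  5  10  18  15 148] [[ 0.3845 -0.3544  0.046 ]]
bask [15 15 11 11 98] [265.0816 254.7245] [[0.4059 0.1788 0.051 ]]Traceback (most recent call last):
  File "<stdin>", line 22, in <module>
ValueError: attempt to get argmax of an empty sequence
```

>>> {"fn": "jog_arm", "kwargs": {"deltas": "-0.8 -0.76 -0.37 0 0 0;-0.8 -0.76 -0.37 0 0 0;-0.8 -0.76 -0.37 0 0 0;-0.8 -0.76 -0.37 0 0 0;-0.8 -0.76 -0.37 0 0 0;0 0 0 0 0 0;0 0 0 0 0 0;0 0 0 0 0 0", "gripper": 1}}

```text
time: 57.8
eef_pos: [0.4453, -0.2848, 0.301]
tcp_rot: [0.999, 0.035, 0.0, 0.0]
contact_force: [-0.6, 0.0, -0.3]
opening: 0.998
finger_force: 0.0
```

Run:
```python
from h import *
np.set_printoptions(precision=4,suppress=True)
w=snap('wrist','w8.png');s=get_state();print(s['time'],s['eef_pos'])
print('pred jam',w2pix(w,[(.3975,-.348,.046)]),'jar',w2pix(w,[(.445,-.2093,.018)]))
cv2.imwrite('pics/w8a.png',cv2.resize(w['color'][100:300,200:480],(784,560),interpolation=cv2.INTER_CUBIC))
hsv=cv2.cvtColor(w['color'],cv2.COLOR_BGR2HSV)
u,v=w2pix(w,[(.3975,-.348,.046)])[0].astype(int)
print(hsv[v-40:v+41:8,u-40:u+41:8,0]);print(hsv[v-40:v+41:8,u-40:u+41:8,1]);print(hsv[v-40:v+41:8,u-40:u+41:8,2])
```

```text
57.85 [ 0.4453 -0.2848  0.301 ]
pred jam [[363.7167 209.8518]] jar [[266.1651 164.9443]]
[[ 13  19  19  19  20  19  19  19  19  18  17]
 [ 15  19  20  19  19  20  17  18  19  20  17]
 [ 13  17  18  19  19 100  18  20  19  18  19]
 [ 13  20  17 108  17  17  17  18  18  19  20]
 [ 14  19  20  17  17  17  17  17  19  19  19]
 [ 13  22  18  17  17  20  17  17  18  18  19]
 [ 19  18  18  18  18  18  17  17  18  20  18]
 [ 18  17  18  19  17  17  17  17  17  19  19]
 [ 20  20  19  19  18  18  19  19  18  19  19]
 [ 20  17  18  19  18  19  19  19  19  18  22]
 [ 19  19  19  20  17  20  17  20  17  18  18]]
[[176  61  67  73  76  67  67  67  68  65  76]
 [171  63  65  64  67  65  66  68  66  67  65]
 [134  76  76  69  71  14  68  67  67  71  71]
 [125  72  76 163 150 145 150 129  67  68  71]
 [131  68  74 153 145 141 148 144  68  73  71]
 [124  67  73 148 142 156 145 140 123  66  63]
 [ 71  69  82 144 146 144 140 149  56  63  59]
 [ 72  79  80  78 143 146 149 152  56  59  58]
 [ 70  69  71  74  74  68  74  68  63  59  52]
 [ 66  65  69  75  80  77  88  79  84  69  49]
 [ 76  72  67  71  72  75  78  77  73  65  55]]
[[103 159 157 154 148 161 161 159 158 162 151]
 [ 97 159 157 155 159 160 166 161 162 157 161]
 [112 145 148 156 137  53 165 159 159 159 158]
 [114 148 151  36  85 164 150  69 161 157 158]
 [105 154 151 105 158 164 148 145 164 157 158]
 [111 157 154 155 162  36  95 148 135 154 157]
 [150 159 150 175 164 154 158 149 169 162 161]
 [156 152 147 148 169 148 149 153 163 168 164]
 [157 155 157 152 149 151 148 158 159 161 167]
 [155 158 158 146 146 145 145 149 149 160 171]
 [150 153 159 158 152 150 148 153 147 154 166]]
```

View pics/w8a.png

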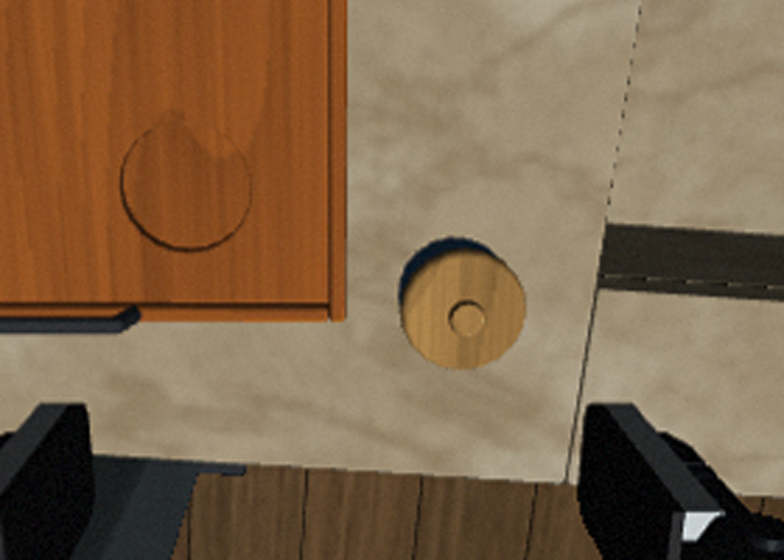

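Run:
```python
from h import *
np.set_printoptions(precision=4,suppress=True)
w=last('wrist')
print('jam',pix2w(w,[(365.35,209.8)],.046),'jar',pix2w(w,[(266.4,166.6)],.018),'knob',pix2w(w,[(366.4,213.8)],.058))
```

```text
jam [[ 0.3977 -0.3502  0.046 ]] jar [[ 0.4427 -0.2097  0.018 ]] knob [[ 0.396 -0.35   0.058]]
```

>>> {"fn": "jog_arm", "kwargs": {"deltas": "-0.6 -0.8 -0.5 0 0 0;-0.6 -0.8 -0.8 0 0 0;-0.6 -0.8 -1 0 0 0;-0.62 -0.86 -1 0 0 0;0 0 -1 0 0 0;0 0 -1 0 0 0;0 0 -1 0 0 0;0 0 -1 0 0 0;0 0 -1 0 0 0;0 0 -1 0 0 0;0 0 -0.8 0 0 0;0 0 0 0 0 0;0 0 0 0 0 0"}}

```text
time: 59.48
eef_pos: [0.3968, -0.3509, 0.0993]
tcp_rot: [0.999, 0.035, 0.0, 0.001]
contact_force: [0.2, -0.4, -0.0]
opening: 0.999
finger_force: 0.0
```

Run:
```python
from h import *
s=get_state();print(s['time'],s['eef_pos'],s['tcp_rot'],s['contact_force'])
```

```text
59.475 [ 0.39675032 -0.35090212  0.09926394] [9.99387566e-01 3.49865345e-02 3.82765035e-04 5.38090859e-04] [ 0.23858073 -0.37317022 -0.00658819]
```

Aligned over the pot; descend and grip.

>>> {"fn": "jog_arm", "kwargs": {"deltas": "0 0.04 -0.8 0 0 0;0 0 -0.8 0 0 0;0 0 -0.8 0 0 0;0 0 -0.45 0 0 0;0 0 0 0 0 0;0 0 0 0 0 0"}}

```text
time: 60.22
eef_pos: [0.3965, -0.35, 0.0418]
tcp_rot: [0.999, 0.035, 0.0, 0.0]
contact_force: [1.4, 0.0, -0.1]
opening: 1.002
finger_force: 0.0
```

>>> {"fn": "jog_arm", "kwargs": {"deltas": "0 0 0 0 0 0;0 0 0 0 0 0;0 0 0 0 0 0;0 0 0 0 0 0;0 0 0 0 0 0", "gripper": 0.4, "squeeze": 45}}

```text
time: 60.85
eef_pos: [0.3968, -0.3504, 0.0427]
tcp_rot: [0.999, 0.035, 0.001, 0.001]
contact_force: [-0.4, 1.5, 6.5]
opening: 0.704
finger_force: 48.7
```

>>> {"fn": "jog_arm", "kwargs": {"deltas": "0 0 0.4 0 0 0;0 0 0.8 0 0 0;0 0 0.9 0 0 0;0 0 0.9 0 0 0;0.1 0.4 0 0 0 0;0.3 0.8 0 0 0 0;0.4 1 0 0 0 0;0.4 1 0 0 0 0;0.4 1 0 0 0 0;0.4 1 0 0 0 0;0.3 1 0 0 0 0;0.1 0.6 0 0 0 0;0 0.24 0 0 0 0;0 0 0 0 0 0;0 0 0 0 0 0;0 0 0 0 0 0"}}

```text
time: 62.85
eef_pos: [0.4442, -0.2094, 0.1016]
tcp_rot: [0.999, 0.034, 0.0, 0.0]
contact_force: [-0.1, 0.2, -2.4]
opening: 0.703
finger_force: 49.1
```

Run:
```python
from h import *
np.set_printoptions(precision=4,suppress=True)
s=get_state();print(s['time'],s['eef_pos'],s['tcp_rot'],s['contact_force'],s['opening'])
```

```text
62.85 [ 0.4442 -0.2094  0.1016] [0.9994 0.0345 0.0001 0.0001] [-0.059   0.248  -2.3952] 0.7028370483214561
```

>>> {"fn": "jog_arm", "kwargs": {"deltas": "0 0 -0.5 0 0 0;0 0 -0.8 0 0 0;0 0 -0.57 0 0 0;0 0 0 0 0 0;0 0 -0.1 0 0 0;0 0 -0.1 0 0 0;0 0 0 0 0 0;0 0 0 0 0 0"}}

```text
time: 63.85
eef_pos: [0.4444, -0.209, 0.0604]
tcp_rot: [0.999, 0.035, 0.0, 0.0]
contact_force: [0.7, -0.4, -2.8]
opening: 0.71
finger_force: 49.2
```

>>> {"fn": "jog_arm", "kwargs": {"deltas": "0 0 -0.1 0 0 0;0 0 -0.1 0 0 0;0 0 -0.1 0 0 0;0 0 -0.05 0 0 0;0 0 0 0 0 0;0 0 0 0 0 0"}}

```text
time: 64.6
eef_pos: [0.4443, -0.2089, 0.0531]
tcp_rot: [0.999, 0.035, 0.0, 0.0]
contact_force: [-0.3, -0.0, -1.7]
opening: 0.71
finger_force: 49.3
```

>>> {"fn": "jog_arm", "kwargs": {"deltas": "0 0 0 0 0 0;0 0 0 0 0 0;0 0 0 0 0 0;0 0 0 0 0 0", "gripper": 1}}

```text
time: 65.1
eef_pos: [0.4444, -0.2089, 0.0533]
tcp_rot: [0.999, 0.035, 0.0, 0.0]
contact_force: [-0.2, 0.5, -0.8]
opening: 1.002
finger_force: 0.0
```

>>> {"fn": "jog_arm", "kwargs": {"deltas": "0 0 0.5 0 0 0;0 0 1 0 0 0;0 0 1 0 0 0;0 0 1 0 0 0;0 0 1 0 0 0;0 0 1 0 0 0;0 0 1 0 0 0;0 0 1 0 0 0;0 0.5 1 0 0 0;0 1 1 0 0 0;0.1 1 1 0 0 0;0.1 1 1 0 0 0;0 1 1 0 0 0;0 1 0 0 0 0;0 1 0 0 0 0;0 1 0 0 0 0;0 1 0 0 0 0;0 1 0 0 0 0;0 1 0 0 0 0;0 1 0 0 0 0"}}

```text
time: 67.6
eef_pos: [0.448, 0.0218, 0.3039]
tcp_rot: [0.999, 0.035, 0.0, 0.0]
contact_force: [0.4, -0.4, -0.2]
opening: 1.0
finger_force: 0.0
```

>>> {"fn": "jog_arm", "kwargs": {"deltas": "0.2 1 0 0 0 0.9;0.2 1 0 0 0 0.9;0.2 1 0 0 0 0.9;0 1 0 0 0 0.9;0 1 0 0 0 0.9;0 1 0 0 0 0.9;0 0.5 0 0 0 0.9;0 0 0 0 0 0;0 0 0 0 0 0;0 0 0 0 0 0", "gripper": 0.5}}

```text
time: 68.85
eef_pos: [0.4603, 0.1507, 0.3033]
tcp_rot: [0.94, 0.342, 0.0, 0.0]
contact_force: [0.7, -0.6, 0.0]
opening: 0.499
finger_force: 0.0
```

Run:
```python
from h import *
np.set_printoptions(precision=4,suppress=True)
s=get_state();print(s['time'],s['eef_pos'],s['tcp_rot'],s['contact_force'],s['opening'],s['qpos'])
w=snap('wrist','w9.png');t=snap('top','t9.png')
print('inf pred',w2pix(w,[(.406,.178,.051),(.418,.198,.1025),(.406,.178,0)]))
# jam check on top picture
im=t['color'][225:260,375:410];hsv=cv2.cvtColor(im,cv2.COLOR_BGR2HSV)
print('jam px',w2pix(t,[(.4445,-.2096,.056),(.592,-.169,.112)]))
print(hsv[::2,::2,1])
```

```text
68.85 [0.4603 0.1507 0.3033] [0.9396 0.3421 0.0001 0.0001] [ 0.6729 -0.63    0.0278] 0.49872506617105716 [ 0.1066 -0.1845  1.9702 -0.0001  1.3557  0.979 ]
inf pred [[277.6042 190.2577]
 [263.8933 182.1832]
 [282.3316 182.1498]]
jam px [[392.8075 239.7197]
 [380.4663 188.8825]]
[[154 156 155 152 153 152 152 151 152 153 153 154 155 153 152 153 152 150]
 [154 154 152 152 153 151 155 153 154 154 155 156 154 153 152 153 151 154]
 [152 156 152 152 153 153 154 153 151 153 153 154 155 151 151 150 151 153]
 [153 156 152 153 153 150 144 124 120 122 131 143 153 154 153 151 151 152]
 [155 154 151 153 151 131 117 116 115 115 113 117 132 154 151 153 152 152]
 [151 156 153 151 129 112 116 116 116 114 116 114 117 133 152 150 153 150]
 [153 155 152 146 104 115 116 117 114 112 115 112 114 120 147 151 154 150]
 [155 153 154 138 105 116 116 115 114 114 115 114 115 118 143 153 153 153]
 [155 153 153 132 107 117 116 115 112 117 116 116 115 118 142 153 153 155]
 [152 154 154 140 104 116 114 116 114 113 115 117 116 118 144 153 153 154]
 [153 153 153 151 106 115 117 113 113 112 113 115 115 124 149 155 152 153]
 [152 153 153 151 134 104 115 116 116 114 113 115 115 143 153 153 153 153]
 [151 153 154 151 151 136 116 116 114 114 118 121 134 151 152 153 151 155]
 [150 155 153 152 151 151 149 141 137 133 141 150 152 155 154 155 152 153]
 [153 152 154 152 155 148 148 153 153 151 152 150 155 151 152 154 153 152]
 [154 152 152 155 153 151 151 150 154 151 155 151 151 152 157 152 152 153]
 [150 154 153 154 152 150 153 152 151 153 150 153 152 155 154 155 152 150]
 [155 154 155 152 153 153 149 149 152 150 152 149 152 150 148 149 150 151]]
```

Run:
```python
from h import *
w=last('wrist');g=cv2.cvtColor(w['color'],cv2.COLOR_BGR2GRAY)
ch=" .:-=+*#%@"
for v in range(120,250,3): print(v,''.join(str(min(9,g[v,u]//25)) for u in range(200,360,2)))
```

```text
120 55655555555555555555555556655555555555555555555555555555555555555455545444455434
123 55555555655555555555555556555555555555555555555555555555555555555455454444454424
126 66565555555555555555555555555555555555555555666665555555555555544554544445544414
129 66555555555555555555555555555555555555555555556666665555555555445444444455445145
132 66565556555555555555555555556666555555555555555666666666655565554555445554431455
135 65665555556656555555555555556666665555555555555666666666666665655555553322345554
138 65555555566555555556666666555666666555566655555556666666666666655555544444455444
141 55555555565655566655666666666556666665666555555555555666666666655554544445554445
144 55566555555555565555566666666666666666666555555555555666666666655555544445544455
147 56555555555565555665555566666666666666666666666655555556666655565556554455444555
150 55555556555555556666665566666666665566666666666665655555666555655666555554444555
153 55555656655555555566655555566656666655666665666666655555555666565565655555445555
156 5555555555555555555666666655666666666666666666666666666555555566655666555555
[... 1939 characters left out ...]
65556566665555555666
228 22222222365556666666655565565555566666656666666665566555555556666666666666555556
231 22222222223666665666655655555556666666566666666666555555555555666666666666666555
234 22222222222236666666656555555556444443366666666666555555555565556656656665555555
237 22222222222222366666665666556556111110016666666655555655655655566656665565555555
240 22222222222221113666666556656562111100006666666655555556666655666666665556556665
243 22222222222222122136666556666631111100006666666655555555556666666656555555556664
246 22222222222222221222266563000011111000005666666655555555555656556656555555555621
249 22222222222222212211101500000111110000006666666666555555566665555555666555556100
```

```bash
cat > fit.py <<'E'
from h import *
from scipy.optimize import minimize
S=4
def parts(x,y,a):
    R=np.array([[np.cos(a),-np.sin(a)],[np.sin(a),np.cos(a)]])
    def T(P): P=np.array(P,float);P[:,:2]=P[:,:2]@R.T+[x,y];return P
    box=lambda x0,x1,y0,y1,z0,z1:T([[i,j,k] for i in(x0,x1) for j in(y0,y1) for k in(z0,z1)])
    th=np.linspace(0,2*np.pi,40)
    disc=lambda z:np.c_[.02*np.cos(th),.02*np.sin(th),0*th+z]
    return {'cyl':T(np.r_[disc(0),disc(.051)]),'grip':box(.019,.028,-.006,.006,.0685,.1025),
      'strap':box(.019,.0215,-.0065,.0065,.04,.0685),'bridge':box(.019,.035,-.0065,.0065,.066,.0685),'lip':box(.0325,.035,-.0065,.0065,.048,.0685)}
def rend(c,p,names,org,shape):
    m=np.zeros(shape,np.uint8);P=parts(*p)
    for n in names:
        q=((w2pix(c,P[n])-org)*S).astype(np.float32)
        cv2.fillConvexPoly(m,np.round(cv2.convexHull(q)*16).astype(np.int32),1,shift=4)
    return m
def fit(c,p0,box):
    x0,y0,x1,y1=box;im=cv2.resize(c['color'][y0:y1,x0:x1],None,fx=S,fy=S,interpolation=cv2.INTER_LINEAR).astype(int)
    org=np.array([x0-.5+.5/S,y0-.5+.5/S]);fg=((im[...,2]-im[...,0])<18).astype(np.uint8);dk=(im.sum(2)<120).astype(np.uint8)
    def cost(p):
        a=rend(c,p,['cyl','grip','strap','bridge','lip'],org,fg.shape)
        return 1-(a&fg).sum()/max(1,(a|fg).sum())
    best=min((minimize(cost,[p0[0],p0[1],a],method='Nelder-Mead',options=dict(initial_simplex=[[p0[0],p0[1],a],[p0[0]+.006,p0[1],a],[p0[0],p0[1]+.006,a],[p0[0],p0[1],a+.2]])) for a in(p0[2]-.2,p0[2]+.2)),key=lambda r:r.fun)
    a=rend(c,best.x,['cyl','grip','strap','bridge','lip'],org,fg.shape)
    return best.x,best.fun,fg[2::S,2::S],a[2::S,2::S]
E
python3 - <<'E'
from fit import *
np.set_printoptions(precision=4,suppress=True)
w=last('wrist');t=last('top')
for c,b in((w,(245,155,305,212)),(t,(249,240,280,270))):
    x,f,fg,a=fit(c,(.406,.178,1.07),b);print(x,f)
    P=x[:2]+.0235*np.array([np.cos(x[2]),np.sin(x[2])]);print('grip',P)
    for r in range(0,fg.shape[0],2): print(''.join(' ox#'[i+2*j] for i,j in zip(fg[r],a[r])))
E
```

```text
[0.4053 0.1813 0.9831] 0.03997940974605352
grip [0.4184 0.2009]
                                                            
                                                            
                                                            
                                                            
                       x###x                                
                 x#######xx                                 
               ##########x                                  
               ###########x  x###########                   
                ############################                
                ##############################              
              xx###############################x            
            xx##################################o           
           x#####################################           
            x####################################           
             x###################################           
             xxx#################################           
               o################################            
[... 572 characters left out ...]
                                      
                                                            
                                                            
[0.4048 0.1778 1.0224] 0.6996281271129141
grip [0.4171 0.1978]
           o          ooo      
ooooooooooooo   o    oooo      
oooooooooo      oo    oooo     
                oo    oooo     
      ##x        o     ooo     
     ##########xxxxxxxxoooo    
     xx########xx#xxxx###o     
         o#####xx##xxxx###     
         o#####xx##xxxx###o    
          o#####x##xxxx##oo    
           o####xx#xxxxoooo    
                  o    oooo    
                  o     ooo    
                  oo   oooo    
                  oo    oooo
```

>>> {"fn": "jog_arm", "kwargs": {"deltas": "-0.7 0.84 0 0 0 0.95;-0.7 0.84 0 0 0 0.95;-0.69 0.83 -1 0 0 0.95;0 0 -1 0 0 0;0 0 -1 0 0 0;0 0 -1 0 0 0;0 0 -1 0 0 0;0 0 0 0 0 0;0 0 0 0 0 0;0 0 0 0 0 0", "gripper": 0.5}}

```text
time: 70.2
eef_pos: [0.4192, 0.2014, 0.2044]
tcp_rot: [0.881, 0.473, 0.001, 0.0]
contact_force: [-0.9, -0.3, -0.2]
opening: 0.498
finger_force: 0.0
```

Run:
```python
from fit import *
np.set_printoptions(precision=4,suppress=True)
w=snap('wrist');s=get_state();q=s['tcp_rot'];print(s['time'],s['eef_pos'],2*np.arctan2(q[1],q[0]))
p=w2pix(w,np.vstack(list(parts(.4053,.1813,.983).values())));lo=p.min(0).astype(int)-12;hi=p.max(0).astype(int)+12;print(lo,hi)
x,f,fg,a=fit(w,(.4053,.1813,.983),(max(0,lo[0]),max(0,lo[1]),hi[0],min(400,hi[1])));print(x,f,'grip',x[:2]+.0235*np.array([np.cos(x[2]),np.sin(x[2])]))
for r in range(0,fg.shape[0],4): print(''.join(' ox#'[i+2*j] for i,j in zip(fg[r,::2],a[r,::2])))
```

```text
70.25 [0.4191 0.2014 0.2043] 0.9846838625487375
[286 167] [350 244]
[0.4056 0.1814 1.0092] 0.019262000981984384 grip [0.4181 0.2013]
                                
                                
                                
               xxxxx            
             #######            
            ##########          
          ##############        
         ################       
        ##################      
        ##################      
       ###################o     
       ####################     
       ####################     
       ####################     
        ##################      
          ##############        
             ########
```

>>> {"fn": "jog_arm", "kwargs": {"deltas": "-0.05 0 -0.8 0 0 0.15;0 0 -1 0 0 0;0 0 -1 0 0 0;0 0 -1 0 0 0;0 0 -0.9 0 0 0;0 0 -0.6 0 0 0;0 0 -0.27 0 0 0;0 0 0 0 0 0;0 0 0 0 0 0"}}

```text
time: 71.38
eef_pos: [0.418, 0.2015, 0.0924]
tcp_rot: [0.878, 0.479, 0.001, 0.0]
contact_force: [0.0, -0.2, 0.6]
opening: 0.496
finger_force: 0.0
```

>>> {"fn": "jog_arm", "kwargs": {"deltas": "0 0 0 0 0 0;0 0 0 0 0 0;0 0 0 0 0 0;0 0 0 0 0 0;0 0 0 0 0 0;0 0 0 0 0 0", "gripper": 0, "squeeze": 40}}

```text
time: 72.12
eef_pos: [0.4181, 0.2015, 0.0923]
tcp_rot: [0.878, 0.479, 0.001, 0.0]
contact_force: [0.1, 0.5, 4.6]
opening: 0.128
finger_force: 39.9
```

>>> {"fn": "jog_arm", "kwargs": {"deltas": "0 0 0.3 0 0 0;0 0 0.7 0 0 0;0 0 1 0 0 0;0 0 1 0 0 0;0 0 1 0 0 0;0 0 1 0 0 0;0 0 1 0 0 0;0 0 1 0 0 0;0.3 -0.4 0.3 0 0 0.2;0.3 -0.8 0 0 0 0.4;0.3 -1 0 0 0 0.5;0.3 -1 0 0 0 0.5;0 -1 0 0 0 0.5;0 -1 0 0 0 0.5;0 -1 0 0 0 0.5;0 -1 0 0 0 0.5;0 -1 0 0 0 0.5;0 -1 0 0 0 0.5;0 -1 0 0 0 0.5;0 -1 0 0 0 0.5"}}

```text
time: 74.62
eef_pos: [0.441, -0.0232, 0.2381]
tcp_rot: [0.71, 0.704, -0.0, -0.0]
contact_force: [-0.9, 0.4, -0.3]
opening: 0.128
finger_force: 39.3
```

>>> {"fn": "jog_arm", "kwargs": {"deltas": "0 -1 0 0 0 0.1;0 -1 0 0 0 0;0 -1 0 0 0 0;-0.3 -1 0 0 0 0;-0.3 -1 0 0 0 0;0 -1 0 0 0 0;0 -0.8 0 0 0 0;0 -0.4 0 0 0 0;0 0 0 0 0 0;0 0 0 0 0 0;0 0 0 0 0 0"}}

```text
time: 76.0
eef_pos: [0.4295, -0.1662, 0.2376]
tcp_rot: [0.707, 0.707, 0.0, -0.0]
contact_force: [-1.2, 0.1, -0.6]
opening: 0.131
finger_force: 39.3
```

Run:
```python
from h import *
np.set_printoptions(precision=4,suppress=True)
w=snap('wrist','w10.png');s=get_state();q=s['tcp_rot'];print(s['time'],s['eef_pos'],2*np.arctan2(q[1],q[0]),s['opening'],s['contact_force'])
snap('top','t10.png');snap('side','s10.png')
th=np.linspace(0,6.28,9)
print(w2pix(w,np.c_[.592+.041*np.cos(th),-.169+.041*np.sin(th),0*th+.112]))
im=w['color'].astype(int)
for v in range(0,400,8): print('%3d'%v,''.join('#' if im[v,u,0]-im[v,u,2]>8 else ('@' if im[v,u].sum()<100 else '.') for u in range(280,640,4)))
```

```text
76.05 [ 0.4295 -0.1662  0.2377] 1.5705314096701677 0.12934733349366892 [-0.9376 -0.2914 -1.1867]
[[547.687  200.6451]
 [540.7652 168.3595]
 [509.6739 154.3794]
 [473.7483 168.312 ]
 [455.672  200.6059]
 [464.8012 231.0716]
 [494.2818 243.2185]
 [527.9543 231.1768]
 [547.6564 200.7863]]
  0 ..........................................................................................
  8 ..........................................................................................
 16 ..........................................................................................
 24 ..........................................................................................
 32 ..........................................................................................
 40 ..........................................................................................
 48 ..........................................................................................
 56 .............@............................................................................
 64 .................................................
[... 3236 characters left out ...]
@@@@@@@@@....................###...
344 @@@@@@@@@@@@@@@@@@@@@@@@@@@@@@@@@@@@@@@@@#@@@@@#@@@@@@@@@@@@@@@@@@@@................###..@
352 @@@@@@@@@@@@@@@@@@@@@@@@@@@@@@@@@#@@@@@@@##@@#@@@@@@#@@@@@@@@@@@@@@@@@@......##.....####@@
360 @@@@@@@@@@@@@@@@@@@@@@@@@@@@@@@@@@@@#@@@@@@@#@##@@@@@@@@@@@@@@@@@@@@@@@@@@@#######..####@@
368 @@@@@@@@@@@@@@@@@@@@@@@@@@@@@@@@@@@@@@@@@@#@@@@@@@@@@@#...@@@@@@@@@@@@@@@@@@@@@#####.###@@
376 @@@@@@@@@@@@@@@@@@@@@@@@@@@@@@@@@@@@@@#@@@@#.@#@@@@@@@@...##.@@@@@#@@@@@@@@@@@@@@########@
384 @@@@@@@@@@@@@@@@@@@@@@@@@@@@@@@@@@@@@@@@@@#@@@@@@@@@@@..###.@#@@@@#@##@@@@@@.@@@@#@######@
392 @@@@@@@@@@@@@@@@@@@@@@@@@@@@@@@@@@@@@@@@@@@@@@@@#@..@@@@...#@@@@@@@#@@@@@@@@@@@@@@@@#####.
```

```bash
cat > mug.py <<'E'
from h import *
from scipy.optimize import minimize
S=4;th=np.linspace(0,2*np.pi,60)
def mug(c,p,org,shape):
    x,y,a,rb,h0,h1,hl=p;R=np.array([[np.cos(a),-np.sin(a)],[np.sin(a),np.cos(a)]])
    A=np.r_[np.c_[.041*np.cos(th),.041*np.sin(th),0*th+.112],np.c_[rb*np.cos(th),rb*np.sin(th),0*th+.018]]
    B=np.array([[i,j,k] for i in(-.006,.006) for j in(-.03,-hl) for k in(h0,h1)])
    m=np.zeros(shape,np.uint8)
    for P in(A,B):
        P=P.copy();P[:,:2]=P[:,:2]@R.T+[x,y];q=((w2pix(c,P)-org)*S).astype(np.float32)
        cv2.fillConvexPoly(m,np.round(cv2.convexHull(q)*16).astype(np.int32),1,shift=4)
    return m
def fit(c,box,p0=(.592,-.169,0)):
    x0,y0,x1,y1=box;im=cv2.resize(c['color'][y0:y1,x0:x1],None,fx=S,fy=S).astype(int)
    org=np.array([x0-.5+.5/S,y0-.5+.5/S]);mk=((im[...,0]-im[...,2])>-5).astype(np.uint8)
    mk=cv2.morphologyEx(mk,cv2.MORPH_CLOSE,np.ones((13,13),np.uint8))
    ct=max(cv2.findContours(mk,0,1)[0],key=cv2.contourArea);mk=cv2.drawContours(np.zeros_like(mk),[ct],-1,1,-1)
    f=lambda p:1-(lambda a:(a&mk).sum()/(a|mk).sum())(mug(c,p,org,mk.shape))
    p=np.array([*p0,.036,.04,.09,.076]);st=np.vstack([p]+[p+np.eye(7)[i]*[.006,.006,.1,.004,.01,.01,.004][i] for i in range(7)])
    for _ in range(2):
        r=minimize(f,st[0],method='Nelder-Mead',options=dict(initial_simplex=st,maxiter=800));st=st-st[0]+r.x
    a=mug(c,r.x,org,mk.shape)
    return r.x,r.fun,mk[2::S,2::S],a[2::S,2::S]
E
python3 - <<'E'
from mug import *
np.set_printoptions(precision=4,suppress=True)
w=last('wrist')
x,f,m,a=fit(w,(412,140,562,275));print(x,f)
for r in range(0,m.shape[0],4): print(''.join(' ox#'[i+2*j] for i,j in zip(m[r,::2],a[r,::2])))
t=last('top');print(t['color'][165:220:4,360:420:4].astype(int)[...,0]-t['color'][165:220:4,360:420:4].astype(int)[...,2])
E
```

```text
[ 0.5896 -0.168   0.0695  0.0383  0.0359  0.0951  0.0732] 0.059595006401279016
                                                                     oooo  
                                                                    ooooo  
                 x#############o                                    ooooo  
             ################################x                      ooooo  
           #############################################            oooo   
         ###################################################       ooooo   
       x######################################################     ooooo   
      x#########################################################   oooo    
     x###########################################################oooooo    
     #############################################################ooooo    
     ##############################################################        
     ##############################################################        
     ##############################################################        
      ###########################
[... 1983 characters left out ...]
5   19   17    8   -1    3  -98  -93 -103  -79  -36
   -36]
 [-101  -83   20   20   16   17   19    1   11   28   19  -59  -84  -45
   -35]
 [-100  -48   20   17   17   17   15    8   13   23    4  -63  -87  -43
   -32]
 [-100  -59    7   16   16   18   15    3  -16  -94  -94  -99  -88  -60
   -30]
 [ -97  -88   -3   15   19   18   16   -4  -91  -93  -95  -97  -93  -65
   -35]
 [ -97  -91  -88  -10   10    8  -58  -89  -91  -93  -95  -94  -94  -77
   -33]
 [ -96  -91  -97 -100  -95  -88  -93  -91  -74  -44  -95  -92  -95  -82
   -35]
 [ -96  -92  -98  -99  -95  -88  -93  -68  -18  -16  -53  -90  -97  -84
   -36]
 [ -95  -91  -99  -99  -96  -89  -86  -15  -25  -23  -18  -26  -87  -83
   -35]]
```

>>> {"fn": "jog_arm", "kwargs": {"deltas": "0.4 0.1 0 0 0 0;0.8 0.2 0 0 0 0;1 0.2 0 0 0 0;1 0.2 0 0 0 0;1 0.2 0 0 0 0;1 0.2 0 0 0 0;1 0.2 0 0 0 0;1 0.2 0 0 0 0;0.6 0.13 0 0 0 0;0.25 0 0 0 0 0;0 0 0 0 0 0;0 0 0 0 0 0;0 0 0 0 0 0"}}

```text
time: 77.78
eef_pos: [0.5901, -0.1342, 0.2378]
tcp_rot: [0.708, 0.707, -0.0, 0.0]
contact_force: [0.2, -0.2, -0.5]
opening: 0.131
finger_force: 39.3
```

Run:
```python
from h import *
np.set_printoptions(precision=4,suppress=True)
w=snap('wrist','w11.png');s=get_state();q=s['tcp_rot'];print(s['time'],s['eef_pos'],2*np.arctan2(q[1],q[0]),s['opening'],s['contact_force'])
E=s['eef_pos']
print('rim+y',w2pix(w,[(.5905,-.127,.112),(.5705,-.1325,.112),(.6105,-.1325,.112)]))
zb=E[2]-.0923
print('lip outer bottom/top',w2pix(w,[(E[0]+d,E[1]+.0115,zb+h) for d in(-.0065,.0065) for h in(.048,.0685)]))
im=w['color'].astype(int)
for v in range(90,330,4): print('%3d'%v,''.join('#' if im[v,u,0]-im[v,u,2]>0 and im[v,u].sum()>130 else ('@' if im[v,u].sum()<130 else '.') for u in range(210,430,2)))
```

```text
77.825 [ 0.5901 -0.1342  0.2379] 1.5694015862244501 0.1283147608635696 [-0.4365  0.481  -0.9917]
rim+y [[319.4482 189.6401]
 [296.8796 195.712 ]
 [342.041  195.6437]]
lip outer bottom/top [[308.0353 214.475 ]
 [306.572  226.5531]
 [329.4424 214.4434]
 [330.6664 226.5182]]
 90 .....@.................................................#......................................................
 94 ...................................#................@.........................................................
 98 ....@....#...........................#............@...........................................................
102 .........................@....................................................................................
106 ..........................................................................######..............................
110 ...............................................######.........................................................
114 .....................######..................................................................@@@..............
118 ..................
[... 5372 characters left out ...]
@@@@@@@@@@
306 @@@@@@@@@@@@@@@@@@@@@@@@@@@@@@@@@@@@@@@@@@@@@@##@.............##@@@@@@@@@@@@@@@@@@@@@@@@@@#@##@#####.@@@@@@@@@
310 @@@@@@@@#@@@@@@@@@@@@@@@@@@@@@#@@@@@@@@@@@@@@@#...............#@#@@@@@@@@@@@@@@@@@@@@@@@@@@@#@###.@#@@@@@@@@@@
314 @@@.@@@@##@@@@@@@@@@@@@@@@@@@@@@@@@@@@@@@@@@@@...................@@@@@@@@@@@@@@@@@@@@@@@@@@@##@##.@@@@@@@@.@@@
318 .....@@@@#@@@@@@@@@@@@@@@@@@@@@@@@@@@@@@@@@@@@...................@@@@@@@@@@@@@@@@@@@@@@@@@@@@#@####@@@@@@@....
322 .....@@@@@@@@@@@@@@@@@@@@@@@@@@@@@@@@@@@@@@@@@...................@@@@@@@@@@@@@@@@@@@@@@@@@@@@##@#@@@@@@@@@....
326 ....@@@@@@@@@@@@@@@@@@@@@@@@@@@@@@@@@@@@@@@@@@...................@@@@@@@@@@@@@@@@@@@@@@@@@@@@@#@.@@@@@@@@@@...
```

Run:
```python
from mug import *
np.set_printoptions(precision=4,suppress=True,linewidth=200)
w=last('wrist');im=w['color']
for u in(300,312,319,326,338): print(u,[(v,tuple(int(i) for i in im[v,u])) for v in range(168,216,2)])
# fit circle of rim: score left/right/top rim edges for various y
```

```text
300 [(168, (44, 98, 170)), (170, (37, 85, 153)), (172, (37, 86, 151)), (174, (40, 87, 157)), (176, (38, 98, 173)), (178, (45, 78, 127)), (180, (51, 47, 35)), (182, (49, 45, 36)), (184, (48, 45, 35)), (186, (52, 49, 39)), (188, (47, 44, 32)), (190, (50, 46, 37)), (192, (48, 44, 35)), (194, (56, 53, 41)), (196, (161, 151, 121)), (198, (156, 146, 120)), (200, (132, 125, 115)), (202, (143, 134, 119)), (204, (139, 131, 118)), (206, (142, 133, 117)), (208, (141, 132, 117)), (210, (146, 135, 117)), (212, (146, 139, 121)), (214, (152, 141, 123))]
312 [(168, (40, 96, 170)), (170, (36, 84, 151)), (172, (40, 91, 159)), (174, (48, 49, 52)), (176, (48, 44, 35)), (178, (45, 42, 31)), (180, (46, 40, 34)), (182, (47, 45, 35)), (184, (47, 42, 36)), (186, (46, 42, 34)), (188, (42, 39, 31)), (190, (27, 23, 21)), (192, (170, 157, 126)), (194, (131, 121, 102)), (196, (142, 135, 121)), (198, (148, 138, 122)), (200, (151, 141, 121)), (202, (139, 128, 119)), (204, (145, 135, 120)), (206, (143, 133, 118)), (208, (143, 134, 120)), (210, (146, 138, 119)), (212, (144, 134, 119)), (214, (115, 108, 94))]
319 [(16
[... 930 characters left out ...]
 135, 118)), (204, (151, 141, 124)), (206, (148, 137, 121)), (208, (150, 137, 121)), (210, (146, 135, 122)), (212, (149, 140, 125)), (214, (91, 83, 77))]
338 [(168, (41, 95, 170)), (170, (34, 82, 148)), (172, (37, 89, 157)), (174, (45, 95, 168)), (176, (38, 94, 167)), (178, (47, 64, 93)), (180, (51, 43, 32)), (182, (46, 43, 33)), (184, (48, 47, 38)), (186, (47, 43, 32)), (188, (48, 45, 38)), (190, (49, 48, 38)), (192, (43, 43, 29)), (194, (141, 132, 106)), (196, (175, 161, 130)), (198, (146, 134, 119)), (200, (151, 140, 123)), (202, (149, 142, 123)), (204, (148, 140, 123)), (206, (146, 139, 120)), (208, (143, 133, 117)), (210, (144, 136, 120)), (212, (150, 138, 121)), (214, (147, 136, 120))]
```

>>> {"fn": "jog_arm", "kwargs": {"deltas": "0 0 -0.4 0 0 0;0 0 -0.5 0 0 0;0 0 -0.5 0 0 0;0 0 -0.5 0 0 0;0 0 -0.5 0 0 0;0 0 -0.5 0 0 0;0 0 -0.4 0 0 0;0 0 -0.3 0 0 0;0 0 0 0 0 0;0 0 0 0 0 0"}}

```text
time: 79.08
eef_pos: [0.5907, -0.1342, 0.1661]
tcp_rot: [0.707, 0.707, 0.0, 0.0]
contact_force: [0.1, 0.3, -0.7]
opening: 0.133
finger_force: 39.3
```

>>> {"fn": "jog_arm", "kwargs": {"deltas": "0 0 -0.3 0 0 0;0 0 -0.3 0 0 0;0 0 -0.3 0 0 0;0 0 -0.2 0 0 0;0 0 -0.15 0 0 0;0 0 0 0 0 0;0 0 0 0 0 0"}}

```text
time: 79.95
eef_pos: [0.5906, -0.1341, 0.141]
tcp_rot: [0.707, 0.707, 0.0, 0.0]
contact_force: [0.3, -0.2, -1.2]
opening: 0.128
finger_force: 39.3
```

Free of contact; the last 2 mm, then release.

>>> {"fn": "jog_arm", "kwargs": {"deltas": "0 0 -0.05 0 0 0;0 0 -0.05 0 0 0;0 0 0 0 0 0;0 0 0 0 0 0"}}

```text
time: 80.45
eef_pos: [0.5906, -0.1341, 0.1389]
tcp_rot: [0.707, 0.707, 0.0, 0.0]
contact_force: [-0.2, -0.3, 0.2]
opening: 0.134
finger_force: 39.4
```

>>> {"fn": "jog_arm", "kwargs": {"deltas": "0 0 0 0 0 0;0 0 0 0 0 0;0 0 0 0 0 0;0 0 0 0 0 0", "gripper": 0.4}}

```text
time: 80.95
eef_pos: [0.5905, -0.1341, 0.1387]
tcp_rot: [0.707, 0.707, -0.0, -0.0]
contact_force: [0.5, -0.3, 0.2]
opening: 0.402
finger_force: 0.0
```

>>> {"fn": "jog_arm", "kwargs": {"deltas": "0 0 0.4 0 0 0;0 0 0.8 0 0 0;0 0 1 0 0 0;0 0 1 0 0 0;0 0 1 0 0 0;0 0 1 0 0 0;0 0 1 0 0 0;-0.6 -1 1 0 0 0;-0.6 -1 1 0 0 0;-0.6 -1 0 0 0 0;-0.6 -1 0 0 0 0;-0.6 -1 0 0 0 0;0 0 0 0 0 0;0 0 0 0 0 0"}}

```text
time: 82.7
eef_pos: [0.5307, -0.2337, 0.303]
tcp_rot: [0.707, 0.707, 0.0, -0.0]
contact_force: [-0.2, -0.0, -0.3]
opening: 0.399
finger_force: 0.0
```

Run:
```python
from fit import *
np.set_printoptions(precision=4,suppress=True)
w=snap('wrist','w12.png');s=get_state();print(s['time'],s['eef_pos'],s['contact_force'])
snap('top','t12.png');snap('side','s12.png')
P=parts(.5906,-.1576,1.5708);
for k in P: P[k][:,2]+=.046
for n in('grip','bridge','lip'): q=w2pix(w,P[n]);print(n,q.min(0),q.max(0))
ax=w2pix(w,[(.5905,-.1275,.112)]);print(ax)
u,v=ax[0].astype(int);im=w['color'].astype(int)
for r in range(max(0,v-40),v+90,3): print('%3d'%r,''.join('#' if im[r,c,0]-im[r,c,2]>0 and im[r,c].sum()>130 else ('@' if im[r,c].sum()<130 else '.') for c in range(max(0,u-70),min(640,u+70),2)))
```

```text
82.75 [ 0.5308 -0.2335  0.303 ] [ 0.4656  0.005  -0.8131]
grip [372.4219  75.8459] [393.0909  90.1947]
bridge [371.5008  73.0826] [385.7451  90.4244]
lip [369.1782  73.0826] [385.7451  78.5119]
[[378.3618  78.7065]]
 38 ..................................................................@###
 41 ..................................................................@###
 44 ..................................................................@##.
 47 ..................................................................@##@
 50 ..................................................................###@
 53 ..................................................................###@
 56 ..............................................................@...###@
 59 ..................................................................###.
 62 ..................................................................###.
 65 ..................................................................###.
 68 ..............................................................@...###.
 71 .......................................................
[... 1715 characters left out ...]
######...................
143 ..................##@##########################@##....................
146 ...................##@@@###########@@..##########.....................
149 .....................##@@@@@@@@@@@@@@@#@@###@##.......................
152 ......................###@@@@@@@@@@@@@@@@@###.........................
155 .........................############.@###............................
158 ..........................#############...............................
161 ..........................###########.................................
164 ..........................##########..................................
167 ...........................#########..................................
```

Run:
```python
from fit import *
np.set_printoptions(precision=1,suppress=True)
for n in('wrist','side','top'):
    c=last(n);im=c['color'].astype(int)
    P=parts(.5906,-.1576,1.5708)['grip'];P[:,2]+=.046
    q=w2pix(c,P);o=P[:,2]>.13;print(n,'top',q[o].min(0),q[o].max(0),'bot',q[~o].min(0),q[~o].max(0))
    lo=q.min(0).astype(int)-14;hi=q.max(0).astype(int)+14
    for r in range(lo[1],hi[1]): print('%3d'%r,' '.join('%3d'%(im[r,k].sum()//3) for k in range(lo[0],hi[0],2 if n=='wrist' else 1)))
```

```text
wrist top [379.   75.8] [393.1  86.7] bot [372.4  80.6] [384.8  90.2]
 61  86  84  85  85  83  87  88  86  87  92  91  94  95  92  94  93  96  90  94  91  91  91  93  92  93
 62  83  82  83  88  82  94  92  94  92  93  92  92  92  92  92  90  88  91  94  90  89  92  91  93  94
 63  82  82  84  84  84  92  89  91  87  92  91  90  91  91  92  91  95  94  93  92  92  92  92  91  93
 64  88  87  89  88  87  89  92  92  88  93  91  91  92  93  91  94  95  94  95  94  91  91  92  90  97
 65  88  92  94  92  94  95  92  89  92  92  91  95  92  92  92  92  91  91  91  92  91  93  92  88  94
 66  92  90  90  94  95  90  92  93  92  92  88  92  91  93  93  93  92  94  92  95  93  93  94  93  93
 67  92  94  90  91  91  92  93  91  90  91  94  94  96  94  94  93  93  95  94  94  97  94  94  93  95
 68  91  90  94  92  95  93  92  94  93  99  94  95  97  99  92  95  97  93  96  94  94  94  95  93  94
 69  95  99  97  95  98  92  97  94  93  93  95  92  94  93  97  95  93  96  96  93  95  97  96  99  98
 70  97  96  97  97  98  95  92  97  98  93  97  96  98  99  97  94  95  98  98  96  96  99  9
[... 12486 characters left out ...]
 119 122 129 134 137 138 139 139 138 134
200 109 108 108 110 115 114 116 115 115 114 111 106  96  83  75  72  76  87 106 123 132 132 132 133 135 138 139 138 139 138 134 127
201 108 108 108 111 114 115 114 116 115 114 109 107 104  93  81  73  75  79  89 103 119 130 135 137 138 138 138 136 137 135 129 121
202 110 108 109 111 114 115 115 115 116 113 110 108 109 104  89  78  78  79  83  88  97 109 124 134 134 135 138 138 136 135 127 121
203 110 108 108 110 114 113 115 115 115 113 111 109 111 109 100  87  83  82  83  81  86  93 104 112 117 124 130 138 141 139 127 118
204 110 109 107 110 112 115 113 115 115 113 110 110 112 112 108 101  94  88  86  83  85  87  90  93  98 104 111 118 121 119 114 109
```

```bash
python3 -c "
from h import *
print(ctrl.sign_off())"
```

```text
the job is handed in; nothing more can be done
None
```

The tray is laid and handed in at about 83 s, with no verdict returned: the stand is in its recess with all five eggs upright, the jam pot is in the round recess, and the infuser hangs on the mug's rim, tilted by roughly 0.1 rad. The final seating of the jam pot and infuser was checked from camera measurements and force readings rather than by eye.

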